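# Pack the hidden powder jars and close the dispatch case

### The job

Pack every small pink jar that stands hidden behind the canisters in the stock rack upright into the blue dispatch case, lifting a canister aside where you must and putting each canister back upright in the very spot it came from. When all the jars are in, swing the case's flap shut and press it home so that its tab drops behind the rim, and leave the other things on the bench alone; do not tip a jar over.

Things in the scene. Friction and masses are not known exactly. Their poses are not given: they have to be found in the camera images.
- rack: grey stock rack, fixed, 176 mm deep (x = -0.120 to 0.056), 232 mm wide; origin on its underside, under the middle of the walls; front faces -x at yaw 0. Lane floors at z = 0.006. Three lanes along x, centred at y = -0.074, 0, 0.074, each 64 mm wide between 10 mm walls (x = -0.056 to 0.056, tops at z = 0.062), open in front and above. Canisters stand at about x = -0.033, jars at about x = 0.022 of the rack
- rack_rail (a point): middle of the top of the rack's blue rear rail, which closes the foot of the lanes behind the jars: z = 0.006 to 0.020, x = 0.048 to 0.054 of the rack; above it the rear is open. The walls leave no room to grip a jar across its lane; along the lane there is room once the canister is gone
- case: blue open-topped dispatch case, fixed, outside 140 mm (x) by 185 mm (y) by 67 mm high, walls and floor 5 mm thick: 130 by 175 mm inside, floor at z = 0.005. Origin at the centre of its underside, front wall at -x, flap hinged on the far +x rim. All the jars fit, standing
- case_rim (a point): middle of the top of the case's front wall. Under this rim the wall carries a bead standing 4 mm inward; the shut flap's tab reaches 16 mm down inside the wall and up to 12 mm from it, so stand the jars at least 15 mm from the front wall
- flap (a joint): angle of the case's white flap (136 x 185 x 4 mm): 0 = closed flat on the case, 1.57 = upright; starts at 1.8 to 2.15, leaning back away from the case. It stays where it is left (friction, about 0.5 N at its edge). Near 0.085 its yellow sprung tab meets the rim's bead; 1 to 5 N down on the free edge snaps it past, and it then stays under 0.025
- flap_edge (a point): middle of the flap's free edge, on its outer (upper when closed) face
- flap_hinge (a point): middle of the flap's hinge line, at x = 0.0675, y = 0, z = 0.067 of the case; the frame turns with the flap, whose panel extends 136 mm to -x in it
- cast: bystander: cream stone dental cast, 55 x 62 x 32 mm, loose; origin at the centre of its underside
- bowl: bystander: green mixing bowl, 100 mm across, 55 mm high, loose; origin at the centre of its underside
- tub: bystander: small round tub, 63 mm across, 30 mm high, loose; origin at the centre of its underside
- canister_blue: white cylindrical canister with a closed lid, 54 mm in diameter and 90 mm tall, about 0.3 kg with a weighted foot (centre of mass 23 mm up), with a blue band and cap. Origin at the centre of its underside, z up along its axis. It starts at the front of one of the three lanes; which one varies
- canister_orange: white cylindrical canister with a closed lid, 54 mm in diameter and 90 mm tall, about 0.3 kg with a weighted foot (centre of mass 23 mm up), with an orange band and cap. Origin at the centre of its underside, z up along its axis. It starts at the front of one of the three lanes; which one varies
- canister_black: white cylindrical canister with a closed lid, 54 mm in diameter and 90 mm tall, about 0.3 kg with a weighted foot (centre of mass 23 mm up), with a black band and cap. Origin at the centre of its underside, z up along its axis. It starts at the front of one of the three lanes; which one varies
- jar_a: small closed pink jar with a white lid, 44 mm in diameter and 55 mm tall, about 0.12 kg. Origin at the centre of its underside, z up along its axis. Two or three of the three jars are present; each starts at the rear of a lane, with only 2 to 10 mm between it and that lane's canister
- jar_b: small closed pink jar with a white lid, 44 mm in diameter and 55 mm tall, about 0.12 kg. Origin at the centre of its underside, z up along its axis. Two or three of the three jars are present; each starts at the rear of a lane, with only 2 to 10 mm between it and that lane's canister
- jar_c: small closed pink jar with a white lid, 44 mm in diameter and 55 mm tall, about 0.12 kg. Origin at the centre of its underside, z up along its axis. Two or three of the three jars are present; each starts at the rear of a lane, with only 2 to 10 mm between it and that lane's canister
There are look-alikes about, which are no part of the job. What is shaped like the jar_b but yellow is not meant. What is shaped like the jar_c but green or yellow is not meant.

How it is judged (in metres and radians):
On the way, in this order (a step that is already met when the one before it is completed fails the run):
1. every jar stands in the case, with the flap still open (x of jar_a in the frame of case between -0.062 and 0.062 m and y of jar_a in the frame of case between -0.087 and 0.087 m and z of each of jar_a, jar_b, jar_c in the frame of case below 0.015 m and angle between each of jar_a, jar_b, jar_c's own z axis and vertical below 0.2 rad and x of jar_b in the frame of case between -0.062 and 0.062 m and y of jar_b in the frame of case between -0.087 and 0.087 m and x of jar_c in the frame of case between -0.062 and 0.062 m and y of jar_c in the frame of case between -0.087 and 0.087 m and value of joint flap above 1 rad), for 0.2 s.
2. the flap is shut with its tab behind the rim (value of joint flap below 0.04 rad), for 0.3 s.
At the end, for the whole second after the job is handed in: every jar present stands upright (within 0.2 rad) on the floor of the case; every canister stands upright (within 0.1 rad) and at rest within 20 mm of where it started; the flap is shut with its tab behind the rim (joint under 0.04 rad) (x of jar_a in the frame of case between -0.062 and 0.062 m and y of jar_a in the frame of case between -0.087 and 0.087 m and z of each of jar_a, jar_b, jar_c in the frame of case below 0.015 m and angle between each of jar_a, jar_b, jar_c's own z axis and vertical below 0.2 rad and x of jar_b in the frame of case between -0.062 and 0.062 m and y of jar_b in the frame of case between -0.087 and 0.087 m and x of jar_c in the frame of case between -0.062 and 0.062 m and y of jar_c in the frame of case between -0.087 and 0.087 m and distance of each of canister_blue, canister_orange, canister_black from where it was at the start of the episode below 0.02 m and angle between each of canister_blue, canister_orange, canister_black's own z axis and vertical below 0.1 rad and linear speed of each of canister_blue, canister_orange, canister_black, jar_a, jar_b, jar_c below 0.02 m/s and value of joint flap below 0.04 rad); the robot touches nothing.
It fails at once if a bystander (cast, bowl or tub) is moved more than 30 mm (distance of any of cast, bowl, tub from where it was at the start of the episode above 0.03 m).
It fails at once if a jar is tipped over (more than 0.8 rad) (angle between any of jar_a, jar_b, jar_c's own z axis and vertical above 0.8 rad).
Of jar_a, jar_b, jar_c only 2 to 3 are there at a start; the rules pass over those that are not, and their reading is None.
At some moment in a run one of canister_blue, canister_orange, canister_black may be knocked a few centimetres aside while the robot is not near it.
It also fails if it takes over 210 s, if anything falls off the work surface, if the arm or the gripper's body presses on something with over 40 N, if the wrist force passes 120 N, or if a joint passes its speed limit or range.

### The arm

A 6-joint arm with a two-finger parallel gripper is mounted at the origin on the work surface. World frame = base frame: x ahead of the robot, y to its left, z up, the work surface at z = 0. Lengths are in m, angles in degrees, forces in N, time in s.
With the tool pointing down it reaches from about 0.375 to 0.9 m from the base axis. Payload 3.1 kg.
Tool frame: the origin (TCP) lies at the very end of the fingers, on their centre line; the grasp point (between the pads) lies 19 mm behind it; z points along the fingers, y is the line along which they close (so a half turn about z gives the same grasp; the last joint's range is limited). The gripper opens to 87 mm and grips with 3 to 60 N. Pads are 19 mm wide; open, the fingers measure 117 mm over their backs; the gripper's body (75 mm by 190 mm) begins 51 mm behind the grasp point.
Start: joints at [-86.889, 30.224, 82.088, -0, 67.689, -10.227], TCP at [0.144, -0.608, 0.201] pointing down, gripper open.
Joint ranges: [-176.69, 176.69], [-43.24, 126.21], [12.49, 139.97], [-82, 262], [0, 151.66], [-163.58, 163.58]. Speed limits (degrees/s): [159.86, 159.86, 180, 180, 180, 180].

### API

Orientations are given as a 3x3 rotation matrix whose columns are the frame's x, y, z axes.
In Python, from rig import bot gives the robot as it stands.
- The arm moves only by the tool move_arm, never from a script. Its argument "increments" is a list of rows, each an object with "xyz": the shift along the tool's x, y, z in mm, a list of three; "roll": the turn about the tool's z in rad; "grip": the opening in per cent of the stroke, from 0 (shut) to 100 (fully open). A call has 1 to 5 rows; each row shifts and turns the commanded pose from where the row before left it, along the tool's axes as they then stand; what a row does not reach is not made up. A row lasts 1/12 s, in which the tool goes at most 41.7 mm and 7.16 degrees, less where a joint would pass 70% of its speed; a pose out of reach is approached as far as the arm can. A call is refused whole if a number of a shift passes 41.7 or a number of a turn 0.125, either way. A call with a gripper value outside its range is refused whole. The fingers move at their own pace and stop on an object; the grip force is fixed at half the most. Time passes only in rows, so rows that do not move let the fingers close. It gives the time, the measured TCP pose, the force, the opening and the grip force at its end, in the units of the state.
- bot.read_state(): the state, without advancing time (a new reading comes with each control period).
- bot.capture(name): name is "scene" or "top"; returns (picture, depth): 480x640x3 uint8, red, green, blue; 480x640 float32, m along the optical axis (not along the pixel's ray), 0 where there is no reading.
- bot.camera_model(name): a dict with "intrinsics" (3x3 intrinsics, pixels), "rvec" (rotation vector, rad) and "tvec" (3), from world to camera coordinates, as OpenCV has them. Camera axes: x right, y down, z forward; pixel columns grow to the right and rows downward; lengths in m; the calibration is good to about 2 mm. A picture is of the moment at which its call begins. camera_model takes no time and is no camera call.
- bot.hand_in(): hands the job in; it is judged then, once.
Trained networks look in the newest picture that a camera, given by its name, has taken for a name from the list of things; names that differ only in an ending like _2 or _b are one class to them, and where a whole thing is asked for, a point or a joint stands for the part that bears it (a point fixed in the world has none). Each returns a list of dicts, best first, with "conf" (0 to 1); they miss things now and then, are a little off and sometimes report something else, mostly with a low value. They report only what shows in the picture. A call takes as long as a camera call. They do not tell look-alikes from the thing itself.
- bot.spot_in(label, camera): "at" ([x, y, z] in m, in the coordinates of the camera as it stood for that picture, good to about 4 mm: the middle of the surface that is visible of it).
- bot.trace(label, camera): "mask" (480x640 bool, what is visible of it).
The state is a dict: "time_s": time; "joint_positions": joint angles; "qvel": joint speeds; "tau": joint torques, N m; "position": TCP position; "tcp_rot": TCP orientation; "force": force on the tool from outside, world axes, zero at the start; "moment": the same for the moment, N m; "opening": opening from 0.0 (shut) to 1.0 (fully open); "grasp_force": force on a finger pad.
Only numpy, scipy, OpenCV 4.12 (cv2) and the standard library are available. Lean on these libraries where they do the work, as an engineer would, in place of code of your own. Each camera call takes 0.05 s, during which the arm holds its last target. There are 200 camera calls.

## Working session

There is one attempt and no reset: what is moved stays moved. The work goes in short steps, Python scripts to look and compute and a tool call to move; the robot and the scene stay as the last step left them, time stands still between calls to the robot, and variables do not carry over. Pictures are saved under pics/ and viewed, at most 14 in all, crops included, and the job is handed in when it is done.

Besides the shell and the picture viewer there is one more tool, called after "Emit:" as name(argument=value, ...) on one line, values as JSON. move_arm: Moves the arm, as the interface text tells. Its arguments: {"type":"object","properties":{"increments":{"type":"array"}},"required":["increments"]}

```bash
ls; mkdir -p pics; cat > h.py <<'E'
import numpy as np, cv2
from rig import bot
def cam(n):
    m=bot.camera_model(n); R=cv2.Rodrigues(np.array(m["rvec"],float))[0]
    return np.array(m["intrinsics"],float).reshape(3,3),R,np.array(m["tvec"],float).ravel()
def c2w(n,p):
    K,R,t=cam(n); return (np.asarray(p)-t)@R
def cloud(n,depth):
    K,R,t=cam(n); v,u=np.mgrid[:480,:640]; z=depth
    P=np.stack([(u-K[0,2])*z/K[0,0],(v-K[1,2])*z/K[1,1],z],-1)
    return (P-t)@R
def snap(n,f=None):
    p,d=bot.capture(n)
    if f: cv2.imwrite(f"pics/{f}.png",p[:,:,::-1])
    return p,d
E
python3 - <<'E'
from h import *
for n in("scene","top"):
    p,d=snap(n,n+"0"); np.save(n+"0d.npy",d)
    for l in("rack","case","flap_edge","canister_blue","canister_orange","canister_black","jar_a","cast","bowl","tub"):
        print(n,l,[(round(o["conf"],2),c2w(n,o["at"]).round(3).tolist()) for o in bot.spot_in(l,n)][:6])
s=bot.read_state();print(s)
E
```

```text
pics
scene rack [(0.9, [0.534, -0.231, 0.015]), (0.25, [0.562, 0.158, 0.063])]
scene case [(0.82, [0.558, 0.159, 0.066])]
scene flap_edge [(0.9, [0.582, 0.168, 0.137])]
scene canister_blue [(0.68, [0.482, -0.274, 0.066])]
scene canister_orange [(0.6, [0.496, -0.127, 0.092])]
scene canister_black [(0.96, [0.491, -0.201, 0.082])]
scene jar_a [(0.93, [0.62, 0.002, 0.043]), (0.92, [0.755, -0.146, 0.05]), (0.79, [0.695, -0.222, 0.047]), (0.7, [0.548, -0.137, 0.051]), (0.69, [0.548, -0.205, 0.052])]
scene cast [(0.74, [0.739, -0.042, 0.022]), (0.23, [0.561, 0.158, 0.065])]
scene bowl [(0.77, [0.667, 0.353, 0.036])]
scene tub [(0.76, [0.679, -0.385, 0.032])]
top rack [(0.85, [0.45, -0.212, 0.004])]
top case []
top flap_edge [(0.96, [0.582, 0.174, 0.141])]
top canister_blue [(0.76, [0.467, -0.26, 0.092])]
top canister_orange [(0.81, [0.481, -0.119, 0.101])]
top canister_black [(0.68, [0.473, -0.188, 0.101])]
top jar_a [(0.89, [0.606, 0.013, 0.057]), (0.83, [0.524, -0.198, 0.061]), (0.7, [0.739, -0.141, 0.056]), (0.6, [0.681, -0.215, 0.054]), (0.56, [0.536, -0.129, 0.059])]
top cast [(0.89, [
[... 293 characters left out ...]
.45285078e-04,
        6.76880805e+01, -1.02260988e+01]), 'qvel': array([ 0.08831355,  0.00180286, -0.07001509,  0.01213579,  0.01299578,
       -0.06851515]), 'tau': array([ 2.15917144e-04, -4.40026903e+01, -1.76986688e+01,  6.33910485e-02,
        5.03308908e-02,  1.45744451e-05]), 'position': array([ 0.14421996, -0.60811812,  0.2012722 ]), 'tcp_rot': array([[ 9.73027504e-01,  2.30689133e-01,  4.21105161e-07],
       [ 2.30689133e-01, -9.73027503e-01, -5.09651117e-05],
       [-1.13473505e-05,  4.96875998e-05, -9.99999999e-01]]), 'force': array([ 0.38617406, -0.7014231 ,  0.89250179]), 'moment': array([0.01541715, 0.02333268, 0.01964119]), 'grasp_force': 0.0, 'opening': 1.0006132412216582}
```

View pics/scene0.png

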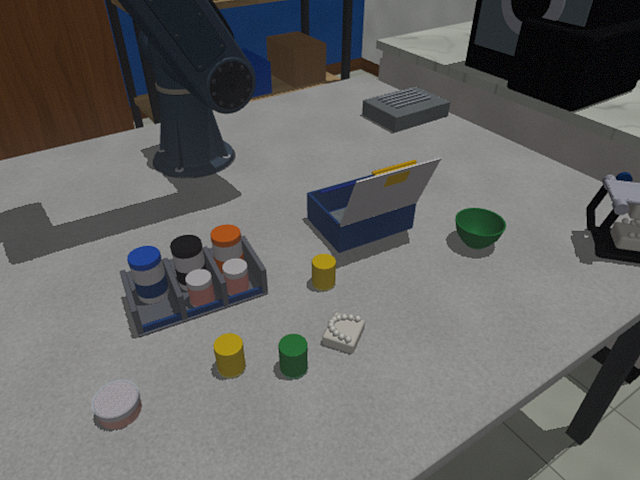

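View pics/top0.png

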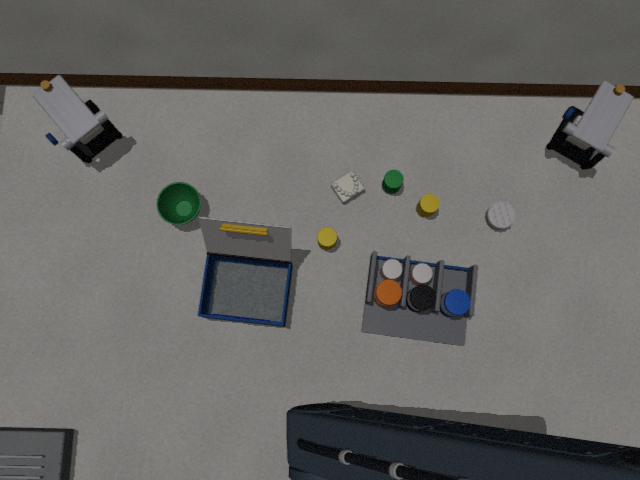

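The jars wanted are pink ones behind the orange canister (scene 235,275) and the black one (200,287). Possible mistakes are yellow (323,272), yellow (229,355), green (293,356) and the pink-sided tub (117,403). The lane behind blue looks empty. Next I'll check this in a crop and measure.

```bash
cat >> h.py <<'E'
def circ(P,m,r):
    """fit circle of known radius to xy of masked top points"""
    from scipy.optimize import least_squares
    Q=P[m]; u=Q[:,:2]; z=np.median(Q[:,2])
    mu=u.astype(np.float32); c,rad=cv2.minEnclosingCircle(mu)
    return np.round([*u.mean(0),*c,rad,z,len(u)],4)
def tops(P,zlo,zhi,xr,yr,minn=30):
    m=((P[...,2]>zlo)&(P[...,2]<zhi)&(P[...,0]>xr[0])&(P[...,0]<xr[1])&(P[...,1]>yr[0])&(P[...,1]<yr[1])).astype(np.uint8)
    n,l,s,c=cv2.connectedComponentsWithStats(m)
    return [(l==i) for i in range(1,n) if s[i,4]>=minn]
E
python3 - <<'E'
from h import *
p=cv2.imread("pics/scene0.png"); cv2.imwrite("pics/crop1.png",cv2.resize(p[210:340,110:350],None,fx=3.3,fy=3.3,interpolation=cv2.INTER_CUBIC))
d=np.load("top0d.npy");P=cloud("top",d)
print("table z",np.median(P[350:390,100:250,2]), "d0",(d==0).sum())
for m in tops(P,.08,.11,(.4,.6),(-.36,-.05)): print("can",circ(P,m,.027),np.argwhere(m).mean(0))
for m in tops(P,.047,.0595,(.4,.8),(-.36,.1)): print("jar?",circ(P,m,.022),np.argwhere(m).mean(0))
for nm,(a,b),xr,yr in(("rack walls",(.05,.07),(.42,.62),(-.36,-.05)),("case rim",(.055,.08),(.4,.65),(.05,.32)),("flap",(.085,.25),(.5,.8),(.05,.32))):
    for m in tops(P,a,b,xr,yr):
        r=cv2.minAreaRect((P[m][:,:2]*1000).astype(np.float32)); print(nm,r,np.median(P[m][:,2]),m.sum(),P[m][:,2].max())
E
```

```text
table z -0.00032000435195666903 d0 1200
can [ 4.841e-01 -1.227e-01  4.841e-01 -1.236e-01  2.780e-02  9.660e-02
  5.300e+02] [291.94528302 388.63207547]
can [ 4.747e-01 -1.940e-01  4.754e-01 -1.948e-01  2.750e-02  9.640e-02
  5.370e+02] [297.17318436 422.58845438]
can [ 4.663e-01 -2.659e-01  4.672e-01 -2.671e-01  2.770e-02  9.640e-02
  5.580e+02] [301.9390681  456.91756272]
jar? [ 7.434e-01 -1.383e-01  7.447e-01 -1.389e-01  2.310e-02  5.540e-02
  2.840e+02] [179.05985915 393.48591549]
jar? [ 6.888e-01 -2.183e-01  6.894e-01 -2.188e-01  2.270e-02  5.600e-02
  2.920e+02] [203.23630137 429.26027397]
jar? [6.076e-01 9.200e-03 6.081e-01 9.600e-03 2.260e-02 5.520e-02 2.930e+02] [236.63822526 326.93515358]
jar? [ 5.244e-01 -2.349e-01  5.266e-01 -2.354e-01  3.260e-02  5.380e-02
  4.000e+01] [276.55 437.6 ]
jar? [ 5.157e-01 -1.934e-01  5.233e-01 -1.970e-01  1.940e-02  5.720e-02
  3.100e+01] [279.93548387 418.87096774]
rack walls ((521.2342529296875, -90.30474090576172), (10.294466972351074, 112.87142181396484), 83.49549865722656) 0.06182846626952619 255 0.06827937531963904
rack walls ((507.3100
[... 367 characters left out ...]
, 38.575035095214844), 9.506173133850098) 0.06149204126766142 328 0.06988158999480984
rack walls ((530.7051391601562, -199.6385498046875), (42.755794525146484, 42.94550323486328), 27.013795852661133) 0.0612992436059671 331 0.06857534459671388
rack walls ((496.14666748046875, -310.91351318359375), (11.820505142211914, 110.53125), 83.86953735351562) 0.06133264774448246 281 0.06776628730051348
case rim ((490.7237854003906, 184.39942932128906), (186.17567443847656, 145.1041259765625), 84.76564025878906) 0.06743395056781866 1143 0.07996140240733506
flap ((584.5448608398438, 175.8223876953125), (185.75180053710938, 48.730072021484375), 84.49858856201172) 0.1455273983669767 2760 0.19703920420572377
```

View pics/crop1.png

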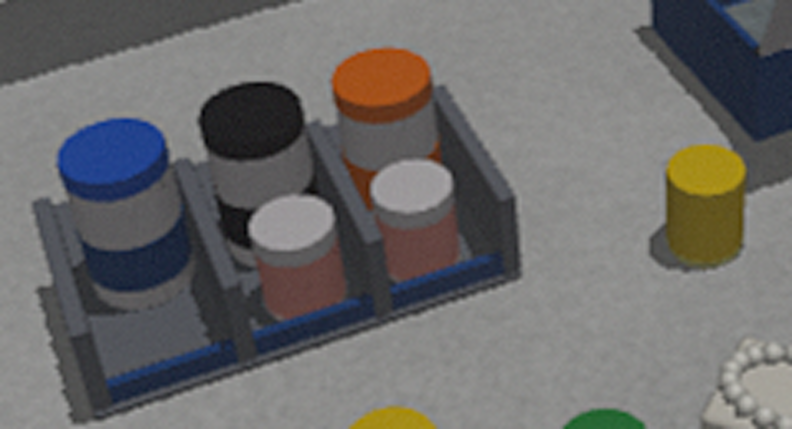

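The crop confirms two pink jars, behind orange and behind black. The blue lane is empty, so the blue canister can stay. Black comes first: rotate the fingers along the lane and move above it.

Emit:
move_arm(increments=[{"xyz":[0,0,0],"roll":-0.1225,"grip":100},{"xyz":[0,0,0],"roll":-0.1225,"grip":100},{"xyz":[0,0,0],"roll":-0.1225,"grip":100},{"xyz":[0,0,0],"roll":-0.1225,"grip":100},{"xyz":[0,0,0],"roll":-0.1225,"grip":100}])

```text
time_s: 1.52
position: [0.1442, -0.6081, 0.2013]
tcp_rot: [[0.659, 0.752, 0.0], [0.752, -0.659, 0.0], [0.0, -0.0, -1.0]]
force: [0.0, 0.7, 0.5]
opening: 1.001
grasp_force: 0.0
```

Emit:
move_arm(increments=[{"xyz":[0,0,0],"roll":-0.1225,"grip":100},{"xyz":[0,0,0],"roll":-0.1225,"grip":100},{"xyz":[0,0,0],"roll":-0.1225,"grip":100},{"xyz":[0,0,0],"roll":-0.1225,"grip":100},{"xyz":[0,0,0],"roll":-0.1225,"grip":100}])

```text
time_s: 1.93
position: [0.1442, -0.6081, 0.2012]
tcp_rot: [[0.107, 0.994, 0.0], [0.994, -0.107, 0.0], [0.0, 0.0, -1.0]]
force: [0.6, 0.7, -0.0]
opening: 1.0
grasp_force: 0.0
```

Emit:
move_arm(increments=[{"xyz":[32,20.2,0],"roll":0,"grip":100},{"xyz":[32,20.2,0],"roll":0,"grip":100},{"xyz":[32,20.2,0],"roll":0,"grip":100},{"xyz":[32,20.2,0],"roll":0,"grip":100},{"xyz":[32,20.2,0],"roll":0,"grip":100}])

```text
time_s: 2.35
position: [0.2634, -0.4592, 0.2013]
tcp_rot: [[0.114, 0.994, 0.0], [0.994, -0.114, -0.0], [-0.0, 0.0, -1.0]]
force: [0.4, -0.0, 0.1]
opening: 0.995
grasp_force: 0.0
```

Emit:
move_arm(increments=[{"xyz":[32,20.2,0],"roll":0,"grip":100},{"xyz":[32,20.2,0],"roll":0,"grip":100},{"xyz":[32,20.2,0],"roll":0,"grip":100},{"xyz":[32,20.2,0],"roll":0,"grip":100},{"xyz":[32,20.2,0],"roll":0,"grip":100}])

```text
time_s: 2.77
position: [0.382, -0.3115, 0.2015]
tcp_rot: [[0.113, 0.994, 0.001], [0.994, -0.113, -0.0], [-0.0, 0.001, -1.0]]
force: [0.1, -0.5, 0.4]
opening: 0.997
grasp_force: 0.0
```

Emit:
move_arm(increments=[{"xyz":[32,20.2,0],"roll":0,"grip":100},{"xyz":[32,20.2,0],"roll":0,"grip":100},{"xyz":[32,20.2,0],"roll":0,"grip":100},{"xyz":[32,20.2,0],"roll":0,"grip":100},{"xyz":[0,0,20],"roll":0,"grip":100}])

```text
time_s: 3.18
position: [0.4818, -0.1914, 0.1844]
tcp_rot: [[0.107, 0.994, 0.01], [0.994, -0.107, -0.003], [-0.002, 0.01, -1.0]]
force: [0.4, -1.4, -0.0]
opening: 1.002
grasp_force: 0.0
```

Emit:
move_arm(increments=[{"xyz":[0,0,30],"roll":0,"grip":100},{"xyz":[0,0,30],"roll":0,"grip":100},{"xyz":[0,0,0],"roll":0,"grip":100},{"xyz":[0,0,0],"roll":0,"grip":100}])

```text
time_s: 3.52
position: [0.4748, -0.1941, 0.1204]
tcp_rot: [[0.113, 0.994, -0.003], [0.994, -0.113, 0.002], [0.002, -0.003, -1.0]]
force: [0.4, -0.1, -0.2]
opening: 1.004
grasp_force: 0.0
```

Emit:
move_arm(increments=[{"xyz":[0,0,25],"roll":0,"grip":100},{"xyz":[0,0,27],"roll":0,"grip":100},{"xyz":[0,0,0],"roll":0,"grip":100},{"xyz":[0,0,0],"roll":0,"grip":60},{"xyz":[0,0,0],"roll":0,"grip":40}])

```text
time_s: 3.93
position: [0.477, -0.1959, 0.0712]
tcp_rot: [[0.113, 0.994, 0.003], [0.994, -0.113, -0.002], [-0.002, 0.003, -1.0]]
force: [0.4, 0.2, 0.2]
opening: 0.921
grasp_force: 0.0
```

Emit:
move_arm(increments=[{"xyz":[0,0,0],"roll":0,"grip":40},{"xyz":[0,0,0],"roll":0,"grip":40},{"xyz":[0,0,0],"roll":0,"grip":40},{"xyz":[0,0,0],"roll":0,"grip":40}])

```text
time_s: 4.27
position: [0.4757, -0.195, 0.0701]
tcp_rot: [[0.113, 0.994, 0.0], [0.994, -0.113, -0.001], [-0.001, 0.0, -1.0]]
force: [-2.3, -0.9, 1.0]
opening: 0.632
grasp_force: 0.6
```

Emit:
move_arm(increments=[{"xyz":[0,0,0],"roll":0,"grip":20},{"xyz":[0,0,0],"roll":0,"grip":20},{"xyz":[0,0,0],"roll":0,"grip":20},{"xyz":[0,0,0],"roll":0,"grip":20}])

```text
time_s: 4.6
position: [0.4756, -0.1949, 0.0699]
tcp_rot: [[0.112, 0.994, -0.0], [0.994, -0.112, -0.0], [-0.0, -0.0, -1.0]]
force: [-1.9, 0.2, 6.7]
opening: 0.604
grasp_force: 30.0
```

Emit:
move_arm(increments=[{"xyz":[0,0,-15],"roll":0,"grip":20},{"xyz":[0,0,-25],"roll":0,"grip":20},{"xyz":[0,0,-30],"roll":0,"grip":20},{"xyz":[0,0,-30],"roll":0,"grip":20},{"xyz":[0,0,0],"roll":0,"grip":20}])

```text
time_s: 5.02
position: [0.479, -0.1968, 0.174]
tcp_rot: [[0.113, 0.994, 0.009], [0.994, -0.113, -0.006], [-0.005, 0.01, -1.0]]
force: [1.3, -1.0, -1.5]
opening: 0.603
grasp_force: 30.0
```

Emit:
move_arm(increments=[{"xyz":[0,0,-25],"roll":0,"grip":20},{"xyz":[20,-4,0],"roll":0,"grip":20},{"xyz":[38,-8,0],"roll":0,"grip":20},{"xyz":[38,-8,0],"roll":0,"grip":20},{"xyz":[38,-8,0],"roll":0,"grip":20}])

```text
time_s: 5.43
position: [0.4618, -0.0572, 0.1931]
tcp_rot: [[0.115, 0.993, -0.002], [0.993, -0.115, 0.001], [0.001, -0.002, -1.0]]
force: [1.0, 0.5, -1.8]
opening: 0.602
grasp_force: 30.0
```

Emit:
move_arm(increments=[{"xyz":[30,-6,0],"roll":0,"grip":20},{"xyz":[13,-2,15],"roll":0,"grip":20},{"xyz":[0,0,30],"roll":0,"grip":20},{"xyz":[0,0,30],"roll":0,"grip":20},{"xyz":[0,0,30],"roll":0,"grip":20}])

```text
time_s: 5.85
position: [0.4596, -0.0141, 0.0877]
tcp_rot: [[0.111, 0.994, 0.0], [0.994, -0.111, -0.0], [0.0, 0.0, -1.0]]
force: [-0.2, 0.2, -2.9]
opening: 0.6
grasp_force: 30.0
```

Emit:
move_arm(increments=[{"xyz":[0,0,10],"roll":0,"grip":20},{"xyz":[0,0,0],"roll":0,"grip":20},{"xyz":[0,0,0],"roll":0,"grip":20}])

```text
time_s: 6.1
position: [0.459, -0.0146, 0.0781]
tcp_rot: [[0.113, 0.994, -0.003], [0.994, -0.113, 0.001], [0.001, -0.003, -1.0]]
force: [-0.4, 0.6, -2.8]
opening: 0.607
grasp_force: 30.0
```

Emit:
move_arm(increments=[{"xyz":[0,0,7],"roll":0,"grip":20},{"xyz":[0,0,5],"roll":0,"grip":20},{"xyz":[0,0,1],"roll":0,"grip":20},{"xyz":[0,0,0],"roll":0,"grip":20}])

```text
time_s: 6.43
position: [0.46, -0.015, 0.0664]
tcp_rot: [[0.113, 0.994, 0.0], [0.994, -0.113, -0.0], [-0.0, 0.0, -1.0]]
force: [-0.7, 0.7, -2.4]
opening: 0.605
grasp_force: 30.0
```

Emit:
move_arm(increments=[{"xyz":[0,0,2.2],"roll":0,"grip":20},{"xyz":[0,0,0],"roll":0,"grip":20},{"xyz":[0,0,0],"roll":0,"grip":80},{"xyz":[0,0,0],"roll":0,"grip":80},{"xyz":[0,0,0],"roll":0,"grip":80}])

```text
time_s: 6.85
position: [0.4604, -0.015, 0.0644]
tcp_rot: [[0.113, 0.994, 0.001], [0.994, -0.113, -0.0], [-0.0, 0.001, -1.0]]
force: [-0.2, 0.3, -0.2]
opening: 0.741
grasp_force: 0.0
```

Emit:
move_arm(increments=[{"xyz":[0,0,-10],"roll":0,"grip":80},{"xyz":[0,0,-30],"roll":0,"grip":80},{"xyz":[0,0,-35],"roll":0,"grip":80},{"xyz":[0,0,-35],"roll":0,"grip":80},{"xyz":[0,0,0],"roll":0,"grip":80}])

```text
time_s: 7.27
position: [0.4645, -0.016, 0.18]
tcp_rot: [[0.112, 0.994, 0.013], [0.994, -0.112, -0.004], [-0.002, 0.014, -1.0]]
force: [0.9, -0.4, 0.4]
opening: 0.796
grasp_force: 0.0
```

```bash
python3 - <<'E'
from h import *
p,d=snap("top","top1");P=cloud("top",d)
for m in tops(P,.08,.11,(.4,.6),(-.36,.05)): print("can",circ(P,m,.027))
g=p.astype(int); white=(g.min(-1)>110)&((g.max(-1)-g.min(-1))<40)
m=((P[...,2]>.053)&(P[...,2]<.07)&(P[...,0]>.5)&(P[...,0]<.57)&(P[...,1]>-.24)&(P[...,1]<-.1)&white).astype(np.uint8)
n,l,s,c=cv2.connectedComponentsWithStats(m)
for i in range(1,n):
    if s[i,4]>40: print("jar",circ(P,l==i,0),c[i])
print(bot.read_state()["position"])
E
```

```text
can [ 4.809e-01 -1.345e-01  4.839e-01 -1.256e-01  2.670e-02  9.680e-02
  2.520e+02]
can [ 4.663e-01 -2.659e-01  4.665e-01 -2.669e-01  2.790e-02  9.640e-02
  5.550e+02]
jar [ 5.407e-01 -1.435e-01  5.394e-01 -1.364e-01  2.120e-02  6.210e-02
  1.390e+02] [396.30935252 267.68345324]
jar [ 5.310e-01 -1.995e-01  5.310e-01 -1.995e-01  2.180e-02  6.150e-02
  3.110e+02] [422.0192926  272.68488746]
[ 0.46302151 -0.01568143  0.17762188]
```

View pics/top1.png

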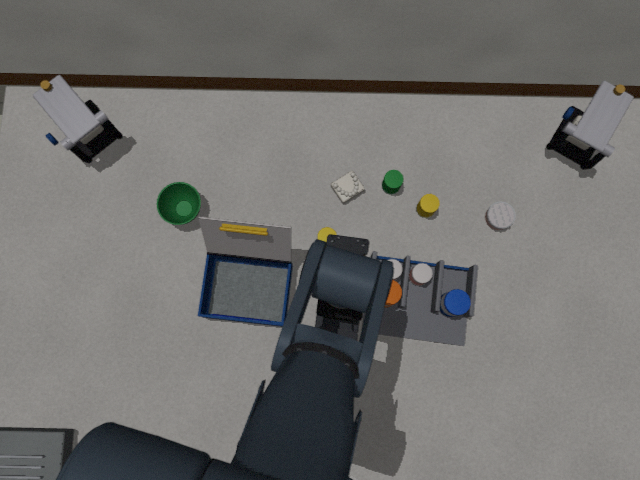

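Top view: arm at (340,270), black canister parked under it, and the black-lane jar in view at (422,273). I'm going for that jar.

Emit:
move_arm(increments=[{"xyz":[-25,13,0],"roll":0,"grip":95},{"xyz":[-38,20,0],"roll":0,"grip":95},{"xyz":[-38,20,0],"roll":0,"grip":95},{"xyz":[-38,20,0],"roll":0,"grip":95},{"xyz":[-36,18,0],"roll":0,"grip":95}])

```text
time_s: 7.73
position: [0.5292, -0.1971, 0.1729]
tcp_rot: [[0.113, 0.994, -0.001], [0.994, -0.113, 0.001], [0.001, -0.001, -1.0]]
force: [0.6, -0.1, 0.0]
opening: 0.946
grasp_force: 0.0
```

Emit:
move_arm(increments=[{"xyz":[0,0,0],"roll":0,"grip":95},{"xyz":[0,0,20],"roll":0,"grip":95},{"xyz":[0,0,35],"roll":0,"grip":95},{"xyz":[0,0,30],"roll":0,"grip":95},{"xyz":[0,0,0],"roll":0,"grip":95}])

```text
time_s: 8.15
position: [0.5242, -0.1927, 0.0828]
tcp_rot: [[0.113, 0.993, -0.012], [0.994, -0.113, 0.007], [0.006, -0.013, -1.0]]
force: [-1.5, 1.1, -0.2]
opening: 0.946
grasp_force: 0.0
```

Emit:
move_arm(increments=[{"xyz":[0,0,0],"roll":0,"grip":95},{"xyz":[0,0,0],"roll":0,"grip":95}])

```text
time_s: 8.32
position: [0.5297, -0.1956, 0.0896]
tcp_rot: [[0.113, 0.994, 0.001], [0.994, -0.113, -0.0], [-0.0, 0.001, -1.0]]
force: [0.2, 0.4, 0.5]
opening: 0.95
grasp_force: 0.0
```

Emit:
move_arm(increments=[{"xyz":[-3.5,1.5,0],"roll":0,"grip":95},{"xyz":[0,0,15],"roll":0,"grip":95},{"xyz":[0,0,15],"roll":0,"grip":95},{"xyz":[0,0,15],"roll":0,"grip":95},{"xyz":[0,0,10],"roll":0,"grip":95}])

```text
time_s: 8.73
position: [0.5314, -0.1999, 0.0349]
tcp_rot: [[0.113, 0.994, 0.003], [0.994, -0.113, -0.002], [-0.001, 0.003, -1.0]]
force: [-0.2, 0.2, 0.9]
opening: 0.951
grasp_force: 0.0
```

Emit:
move_arm(increments=[{"xyz":[0,0,0],"roll":0,"grip":95},{"xyz":[0,0,0],"roll":0,"grip":60},{"xyz":[0,0,0],"roll":0,"grip":55},{"xyz":[0,0,0],"roll":0,"grip":52},{"xyz":[0,0,0],"roll":0,"grip":40}])

```text
time_s: 9.15
position: [0.5309, -0.1995, 0.035]
tcp_rot: [[0.113, 0.994, 0.002], [0.994, -0.113, -0.001], [-0.001, 0.002, -1.0]]
force: [1.1, 0.4, -0.6]
opening: 0.732
grasp_force: 0.0
```

Emit:
move_arm(increments=[{"xyz":[0,0,0],"roll":0,"grip":15},{"xyz":[0,0,0],"roll":0,"grip":15},{"xyz":[0,0,0],"roll":0,"grip":15},{"xyz":[0,0,0],"roll":0,"grip":15}])

```text
time_s: 9.48
position: [0.5301, -0.1991, 0.0342]
tcp_rot: [[0.113, 0.994, -0.0], [0.994, -0.113, 0.0], [0.0, -0.0, -1.0]]
force: [-0.3, 0.6, 1.6]
opening: 0.49
grasp_force: 30.0
```

Emit:
move_arm(increments=[{"xyz":[0,0,-15],"roll":0,"grip":15},{"xyz":[0,0,-30],"roll":0,"grip":15},{"xyz":[0,0,-35],"roll":0,"grip":15},{"xyz":[0,0,-35],"roll":0,"grip":15},{"xyz":[0,0,-35],"roll":0,"grip":15}])

```text
time_s: 9.9
position: [0.5296, -0.1987, 0.1849]
tcp_rot: [[0.113, 0.994, -0.001], [0.994, -0.113, 0.001], [0.001, -0.002, -1.0]]
force: [0.7, -0.6, -1.3]
opening: 0.492
grasp_force: 30.0
```

Emit:
move_arm(increments=[{"xyz":[0,0,0],"roll":-0.1225,"grip":15},{"xyz":[0,0,0],"roll":-0.1225,"grip":15},{"xyz":[0,0,0],"roll":-0.1225,"grip":15},{"xyz":[0,0,0],"roll":-0.1225,"grip":15},{"xyz":[0,0,0],"roll":-0.1225,"grip":15}])

```text
time_s: 10.32
position: [0.5299, -0.1988, 0.1838]
tcp_rot: [[-0.484, 0.875, -0.001], [0.875, 0.484, 0.001], [0.001, -0.0, -1.0]]
force: [-0.2, 0.7, -1.6]
opening: 0.483
grasp_force: 30.0
```

Emit:
move_arm(increments=[{"xyz":[0,0,0],"roll":-0.1225,"grip":15},{"xyz":[0,0,0],"roll":-0.1225,"grip":15},{"xyz":[0,0,0],"roll":-0.1225,"grip":15},{"xyz":[0,0,0],"roll":-0.1225,"grip":15},{"xyz":[0,0,0],"roll":-0.1225,"grip":15}])

```text
time_s: 10.73
position: [0.5299, -0.1988, 0.1835]
tcp_rot: [[-0.899, 0.437, -0.001], [0.437, 0.899, 0.001], [0.001, 0.0, -1.0]]
force: [-0.9, -1.0, -1.4]
opening: 0.486
grasp_force: 30.0
```

Emit:
move_arm(increments=[{"xyz":[0,0,0],"roll":-0.1225,"grip":15},{"xyz":[0,0,0],"roll":-0.1225,"grip":15},{"xyz":[0,0,0],"roll":-0.1225,"grip":15},{"xyz":[0,0,0],"roll":0,"grip":15},{"xyz":[0,0,0],"roll":0,"grip":15}])

```text
time_s: 11.15
position: [0.53, -0.1989, 0.1836]
tcp_rot: [[-0.996, 0.094, -0.001], [0.094, 0.996, 0.001], [0.001, 0.001, -1.0]]
force: [0.3, 0.3, -1.5]
opening: 0.487
grasp_force: 30.0
```

Emit:
move_arm(increments=[{"xyz":[4,20,0],"roll":0,"grip":15},{"xyz":[7,38,0],"roll":0,"grip":15},{"xyz":[7,38,0],"roll":0,"grip":15},{"xyz":[7,38,0],"roll":0,"grip":15},{"xyz":[7,38,0],"roll":0,"grip":15}])

```text
time_s: 11.57
position: [0.5135, -0.0235, 0.1839]
tcp_rot: [[-0.995, 0.095, -0.0], [0.095, 0.995, 0.0], [0.0, 0.0, -1.0]]
force: [1.2, 0.2, -1.1]
opening: 0.49
grasp_force: 30.0
```

Emit:
move_arm(increments=[{"xyz":[7,38,0],"roll":0,"grip":15},{"xyz":[7,38,0],"roll":0,"grip":15},{"xyz":[7,38,0],"roll":0,"grip":15},{"xyz":[7,38,0],"roll":0,"grip":15},{"xyz":[7,38,0],"roll":0,"grip":15}])

```text
time_s: 11.98
position: [0.496, 0.1693, 0.1841]
tcp_rot: [[-0.996, 0.094, -0.0], [0.094, 0.996, 0.0], [0.0, 0.0, -1.0]]
force: [0.5, -0.4, -2.3]
opening: 0.494
grasp_force: 30.0
```

Emit:
move_arm(increments=[{"xyz":[7,38,0],"roll":0,"grip":15},{"xyz":[4,18,0],"roll":0,"grip":15},{"xyz":[0,0,0],"roll":0,"grip":15},{"xyz":[0,0,0],"roll":0,"grip":15},{"xyz":[0,0,0],"roll":0,"grip":15}])

```text
time_s: 12.4
position: [0.4906, 0.2237, 0.1839]
tcp_rot: [[-0.996, 0.092, -0.0], [0.092, 0.996, -0.001], [0.0, -0.001, -1.0]]
force: [-0.0, -0.2, -1.6]
opening: 0.491
grasp_force: 30.0
```

Emit:
move_arm(increments=[{"xyz":[0,-1.5,20],"roll":0,"grip":15},{"xyz":[0,0,30],"roll":0,"grip":15},{"xyz":[0,0,30],"roll":0,"grip":15},{"xyz":[0,0,25],"roll":0,"grip":15},{"xyz":[0,0,15],"roll":0,"grip":15}])

```text
time_s: 12.82
position: [0.4895, 0.2205, 0.0616]
tcp_rot: [[-0.995, 0.095, -0.004], [0.095, 0.995, -0.001], [0.004, -0.002, -1.0]]
force: [-0.5, -0.5, -1.2]
opening: 0.487
grasp_force: 30.0
```

Emit:
move_arm(increments=[{"xyz":[0,0,12],"roll":0,"grip":15},{"xyz":[0,0,8],"roll":0,"grip":15},{"xyz":[0,0,4],"roll":0,"grip":15},{"xyz":[0,0,0],"roll":0,"grip":15},{"xyz":[0,0,0],"roll":0,"grip":15}])

```text
time_s: 13.23
position: [0.4912, 0.2223, 0.0405]
tcp_rot: [[-0.996, 0.092, 0.001], [0.092, 0.996, 0.0], [-0.001, 0.0, -1.0]]
force: [0.5, -0.2, -1.3]
opening: 0.489
grasp_force: 30.0
```

Emit:
move_arm(increments=[{"xyz":[0,0,4],"roll":0,"grip":15},{"xyz":[0,0,3],"roll":0,"grip":15},{"xyz":[0,0,0],"roll":0,"grip":15},{"xyz":[0,0,0],"roll":0,"grip":15}])

```text
time_s: 13.57
position: [0.4908, 0.2228, 0.0333]
tcp_rot: [[-0.996, 0.091, 0.001], [0.091, 0.996, 0.0], [-0.001, 0.0, -1.0]]
force: [-0.4, 0.2, -1.0]
opening: 0.488
grasp_force: 30.0
```

Emit:
move_arm(increments=[{"xyz":[0,0,0],"roll":0,"grip":62},{"xyz":[0,0,0],"roll":0,"grip":62},{"xyz":[0,0,0],"roll":0,"grip":62},{"xyz":[0,0,0],"roll":0,"grip":62}])

```text
time_s: 13.9
position: [0.4907, 0.2228, 0.0332]
tcp_rot: [[-0.996, 0.091, 0.0], [0.091, 0.996, 0.0], [-0.0, 0.0, -1.0]]
force: [-0.6, -0.4, 0.6]
opening: 0.607
grasp_force: 0.0
```

Emit:
move_arm(increments=[{"xyz":[0,0,-10],"roll":0,"grip":62},{"xyz":[0,0,-35],"roll":0,"grip":62},{"xyz":[0,0,-38],"roll":0,"grip":62},{"xyz":[0,0,-38],"roll":0,"grip":62},{"xyz":[0,0,-30],"roll":0,"grip":62}])

```text
time_s: 14.32
position: [0.4911, 0.2229, 0.1875]
tcp_rot: [[-0.996, 0.091, 0.003], [0.091, 0.996, 0.001], [-0.003, 0.001, -1.0]]
force: [-0.0, 0.1, -0.3]
opening: 0.625
grasp_force: 0.0
```

Emit:
move_arm(increments=[{"xyz":[0,0,0],"roll":0.1225,"grip":95},{"xyz":[0,0,0],"roll":0.1225,"grip":95},{"xyz":[0,0,0],"roll":0.1225,"grip":95},{"xyz":[0,0,0],"roll":0.1225,"grip":95},{"xyz":[0,0,0],"roll":0.1225,"grip":95}])

```text
time_s: 14.73
position: [0.4904, 0.2227, 0.1851]
tcp_rot: [[-0.758, 0.652, 0.001], [0.652, 0.758, 0.0], [-0.001, 0.001, -1.0]]
force: [0.3, 0.1, -0.0]
opening: 0.898
grasp_force: 0.0
```

Emit:
move_arm(increments=[{"xyz":[0,0,0],"roll":0.1225,"grip":95},{"xyz":[0,0,0],"roll":0.1225,"grip":95},{"xyz":[0,0,0],"roll":0.1225,"grip":95},{"xyz":[0,0,0],"roll":0.1225,"grip":95},{"xyz":[0,0,0],"roll":0.1225,"grip":95}])

```text
time_s: 15.15
position: [0.4904, 0.2227, 0.1848]
tcp_rot: [[-0.246, 0.969, 0.0], [0.969, 0.246, 0.0], [-0.0, 0.0, -1.0]]
force: [0.1, 0.6, -0.4]
opening: 0.944
grasp_force: 0.0
```

Emit:
move_arm(increments=[{"xyz":[0,0,0],"roll":0.1225,"grip":95},{"xyz":[0,0,0],"roll":0.1225,"grip":95},{"xyz":[0,0,0],"roll":0.1225,"grip":95},{"xyz":[0,0,0],"roll":0,"grip":95},{"xyz":[0,0,0],"roll":0,"grip":95}])

```text
time_s: 15.57
position: [0.4905, 0.2227, 0.1846]
tcp_rot: [[0.11, 0.994, 0.001], [0.994, -0.11, 0.0], [0.0, 0.001, -1.0]]
force: [0.9, -0.4, 1.0]
opening: 0.95
grasp_force: 0.0
```

```bash
cat >> h.py <<'E'
def cans(P):
    for m in tops(P,.08,.11,(.4,.56),(-.36,.05)): print("can",circ(P,m,.027))
def jars(p,P):
    g=p.astype(int); white=(g.min(-1)>110)&((g.max(-1)-g.min(-1))<40)
    m=((P[...,2]>.053)&(P[...,2]<.07)&(P[...,0]>.5)&(P[...,0]<.57)&(P[...,1]>-.24)&(P[...,1]<-.1)&white).astype(np.uint8)
    n,l,s,c=cv2.connectedComponentsWithStats(m)
    for i in range(1,n):
        if s[i,4]>40: print("jar",circ(P,l==i,0),c[i])
E
python3 - <<'E'
from h import *
p,d=snap("top","top2");P=cloud("top",d); cans(P); jars(p,P)
s=bot.read_state(); print(s["position"],s["tcp_rot"][:,1])
E
```

```text
can [ 4.841e-01 -1.226e-01  4.847e-01 -1.233e-01  2.760e-02  9.650e-02
  5.310e+02]
can [ 4.663e-01 -2.660e-01  4.666e-01 -2.673e-01  2.770e-02  9.650e-02
  5.540e+02]
can [ 4.596e-01 -1.530e-02  4.601e-01 -1.520e-02  2.740e-02  9.060e-02
  5.250e+02]
jar [ 5.388e-01 -1.338e-01  5.390e-01 -1.350e-01  2.270e-02  6.160e-02
  3.100e+02] [391.87419355 268.48709677]
[0.49052678 0.2226851  0.18452207] [ 9.93955432e-01 -1.09783583e-01  4.05958875e-04]
```

Emit:
move_arm(increments=[{"xyz":[-20,0,0],"roll":0,"grip":95},{"xyz":[-38,-1,0],"roll":0,"grip":95},{"xyz":[-38,-1,0],"roll":0,"grip":95},{"xyz":[-38,-1,0],"roll":0,"grip":95},{"xyz":[-38,-1,0],"roll":0,"grip":95}])

```text
time_s: 16.03
position: [0.4667, 0.051, 0.1843]
tcp_rot: [[0.109, 0.994, 0.0], [0.994, -0.109, -0.0], [-0.0, 0.0, -1.0]]
force: [1.1, -0.9, 1.0]
opening: 0.948
grasp_force: 0.0
```

Emit:
move_arm(increments=[{"xyz":[-38,0,0],"roll":0,"grip":95},{"xyz":[-30,0,0],"roll":0,"grip":95},{"xyz":[0,0,25],"roll":0,"grip":95},{"xyz":[0,0,25],"roll":0,"grip":95},{"xyz":[0,0,15],"roll":0,"grip":95}])

```text
time_s: 16.45
position: [0.4588, -0.0161, 0.1179]
tcp_rot: [[0.113, 0.994, -0.001], [0.994, -0.113, 0.0], [0.0, -0.001, -1.0]]
force: [-0.2, -0.6, 0.7]
opening: 0.951
grasp_force: 0.0
```

Emit:
move_arm(increments=[{"xyz":[0,0,0],"roll":0,"grip":95},{"xyz":[0,0,0],"roll":0,"grip":95}])

```text
time_s: 16.62
position: [0.4591, -0.0153, 0.1188]
tcp_rot: [[0.112, 0.994, -0.002], [0.994, -0.112, 0.001], [0.0, -0.002, -1.0]]
force: [0.2, 0.3, 1.0]
opening: 0.949
grasp_force: 0.0
```

Emit:
move_arm(increments=[{"xyz":[0,1,20],"roll":0,"grip":95},{"xyz":[0,0,25],"roll":0,"grip":95},{"xyz":[0,0,9],"roll":0,"grip":80},{"xyz":[0,0,0],"roll":0,"grip":70},{"xyz":[0,0,0],"roll":0,"grip":65}])

```text
time_s: 17.03
position: [0.461, -0.0153, 0.0657]
tcp_rot: [[0.112, 0.994, 0.0], [0.994, -0.112, -0.0], [-0.0, 0.0, -1.0]]
force: [0.6, -0.0, 0.9]
opening: 0.805
grasp_force: 0.0
```

Emit:
move_arm(increments=[{"xyz":[0,0,0],"roll":0,"grip":20},{"xyz":[0,0,0],"roll":0,"grip":20},{"xyz":[0,0,0],"roll":0,"grip":20},{"xyz":[0,0,0],"roll":0,"grip":20},{"xyz":[0,0,0],"roll":0,"grip":20}])

```text
time_s: 17.45
position: [0.4606, -0.0154, 0.066]
tcp_rot: [[0.113, 0.994, 0.001], [0.994, -0.113, -0.0], [-0.0, 0.001, -1.0]]
force: [-1.9, -0.3, 6.5]
opening: 0.596
grasp_force: 30.0
```

Emit:
move_arm(increments=[{"xyz":[0,0,-15],"roll":0,"grip":20},{"xyz":[0,0,-30],"roll":0,"grip":20},{"xyz":[0,0,-35],"roll":0,"grip":20},{"xyz":[0,0,-35],"roll":0,"grip":20},{"xyz":[0,0,-15],"roll":0,"grip":20}])

```text
time_s: 17.87
position: [0.4627, -0.0159, 0.199]
tcp_rot: [[0.113, 0.994, 0.007], [0.994, -0.113, -0.002], [-0.001, 0.007, -1.0]]
force: [0.7, -0.4, -2.9]
opening: 0.598
grasp_force: 30.0
```

Emit:
move_arm(increments=[{"xyz":[0,0,0],"roll":0,"grip":20},{"xyz":[0,0,0],"roll":0,"grip":20}])

```text
time_s: 18.03
position: [0.4607, -0.0155, 0.1955]
tcp_rot: [[0.113, 0.994, 0.002], [0.994, -0.113, -0.001], [-0.0, 0.002, -1.0]]
force: [0.3, 0.4, -2.9]
opening: 0.596
grasp_force: 30.0
```

Emit:
move_arm(increments=[{"xyz":[-18,4,0],"roll":0,"grip":20},{"xyz":[-38,8,0],"roll":0,"grip":20},{"xyz":[-38,8,0],"roll":0,"grip":20},{"xyz":[-38,8,0],"roll":0,"grip":20},{"xyz":[-30,5,0],"roll":0,"grip":20}])

```text
time_s: 18.45
position: [0.4743, -0.1822, 0.1926]
tcp_rot: [[0.113, 0.994, -0.003], [0.994, -0.113, 0.001], [0.001, -0.003, -1.0]]
force: [0.7, -0.5, -1.8]
opening: 0.602
grasp_force: 30.0
```

Emit:
move_arm(increments=[{"xyz":[-15,2,0],"roll":0,"grip":20},{"xyz":[0,0,0],"roll":0,"grip":20},{"xyz":[0,0,15],"roll":0,"grip":20},{"xyz":[0,0,20],"roll":0,"grip":20},{"xyz":[0,0,10],"roll":0,"grip":20}])

```text
time_s: 18.87
position: [0.4729, -0.1925, 0.147]
tcp_rot: [[0.113, 0.994, -0.006], [0.994, -0.112, 0.005], [0.004, -0.006, -1.0]]
force: [-0.4, 1.8, -2.9]
opening: 0.599
grasp_force: 30.0
```

Emit:
move_arm(increments=[{"xyz":[0,0,0],"roll":0,"grip":20},{"xyz":[0,0,0],"roll":0,"grip":20}])

```text
time_s: 19.03
position: [0.4744, -0.1936, 0.149]
tcp_rot: [[0.112, 0.994, -0.003], [0.994, -0.112, 0.002], [0.002, -0.003, -1.0]]
force: [-0.1, -0.3, -3.1]
opening: 0.597
grasp_force: 30.0
```

Down to just above contact (expected at TCP z ≈ 0.072).

Emit:
move_arm(increments=[{"xyz":[-1,1,20],"roll":0,"grip":20},{"xyz":[0,0,25],"roll":0,"grip":20},{"xyz":[0,0,15],"roll":0,"grip":20},{"xyz":[0,0,10],"roll":0,"grip":20},{"xyz":[0,0,0],"roll":0,"grip":20}])

```text
time_s: 19.45
position: [0.4756, -0.1955, 0.0789]
tcp_rot: [[0.112, 0.994, -0.002], [0.994, -0.112, 0.002], [0.001, -0.002, -1.0]]
force: [-0.7, -0.1, -2.1]
opening: 0.599
grasp_force: 30.0
```

Emit:
move_arm(increments=[{"xyz":[0,0,4],"roll":0,"grip":20},{"xyz":[0,0,0],"roll":0,"grip":20},{"xyz":[0,0,0],"roll":0,"grip":20}])

```text
time_s: 19.7
position: [0.477, -0.1967, 0.0769]
tcp_rot: [[0.113, 0.994, 0.002], [0.994, -0.113, -0.001], [-0.001, 0.002, -1.0]]
force: [0.2, 0.4, -2.1]
opening: 0.6
grasp_force: 30.0
```

Emit:
move_arm(increments=[{"xyz":[1,-1,2.5],"roll":0,"grip":20},{"xyz":[0,0,2],"roll":0,"grip":20},{"xyz":[0,0,0],"roll":0,"grip":20},{"xyz":[0,0,0],"roll":0,"grip":20}])

```text
time_s: 20.03
position: [0.4756, -0.1954, 0.0721]
tcp_rot: [[0.113, 0.994, 0.001], [0.994, -0.113, -0.001], [-0.0, 0.001, -1.0]]
force: [-0.4, -0.2, 2.4]
opening: 0.6
grasp_force: 30.0
```

Emit:
move_arm(increments=[{"xyz":[0,0,0],"roll":0,"grip":78},{"xyz":[0,0,0],"roll":0,"grip":78},{"xyz":[0,0,0],"roll":0,"grip":78},{"xyz":[0,0,0],"roll":0,"grip":78}])

```text
time_s: 20.37
position: [0.4756, -0.1953, 0.0715]
tcp_rot: [[0.113, 0.994, 0.0], [0.994, -0.113, -0.0], [-0.0, 0.0, -1.0]]
force: [-0.2, -0.7, 0.8]
opening: 0.764
grasp_force: 0.0
```

Emit:
move_arm(increments=[{"xyz":[0,0,-8],"roll":0,"grip":78},{"xyz":[0,0,-25],"roll":0,"grip":78},{"xyz":[0,0,-30],"roll":0,"grip":78},{"xyz":[0,0,-10],"roll":0,"grip":90}])

```text
time_s: 20.7
position: [0.4773, -0.1964, 0.1481]
tcp_rot: [[0.113, 0.994, 0.005], [0.994, -0.113, -0.003], [-0.003, 0.005, -1.0]]
force: [-0.3, -0.1, 1.4]
opening: 0.808
grasp_force: 0.0
```

Emit:
move_arm(increments=[{"xyz":[22,0,0],"roll":0,"grip":98},{"xyz":[30,0.5,0],"roll":0,"grip":98},{"xyz":[20.5,0.5,0],"roll":0,"grip":98},{"xyz":[0,0,0],"roll":0,"grip":98},{"xyz":[0,0,15],"roll":0,"grip":98}])

```text
time_s: 21.12
position: [0.4865, -0.1232, 0.1317]
tcp_rot: [[0.11, 0.994, 0.005], [0.994, -0.11, -0.003], [-0.002, 0.006, -1.0]]
force: [-0.1, 0.1, -0.1]
opening: 0.974
grasp_force: 0.0
```

Emit:
move_arm(increments=[{"xyz":[0,0,10],"roll":0,"grip":98},{"xyz":[0,0,0],"roll":0,"grip":98},{"xyz":[0,0,0],"roll":0,"grip":98}])

```text
time_s: 21.37
position: [0.4843, -0.1236, 0.1193]
tcp_rot: [[0.113, 0.994, -0.001], [0.994, -0.113, 0.0], [0.0, -0.001, -1.0]]
force: [-0.6, -0.6, 0.3]
opening: 0.978
grasp_force: 0.0
```

Emit:
move_arm(increments=[{"xyz":[0,0,20],"roll":0,"grip":98},{"xyz":[0,0,20],"roll":0,"grip":98},{"xyz":[0,0,9],"roll":0,"grip":80},{"xyz":[0,0,0],"roll":0,"grip":70},{"xyz":[0,0,0],"roll":0,"grip":65}])

```text
time_s: 21.78
position: [0.4846, -0.1236, 0.0707]
tcp_rot: [[0.113, 0.994, -0.0], [0.994, -0.113, 0.0], [0.0, -0.0, -1.0]]
force: [0.6, -0.4, 0.2]
opening: 0.835
grasp_force: 0.0
```

Emit:
move_arm(increments=[{"xyz":[0,0,0],"roll":0,"grip":20},{"xyz":[0,0,0],"roll":0,"grip":20},{"xyz":[0,0,0],"roll":0,"grip":20},{"xyz":[0,0,0],"roll":0,"grip":20},{"xyz":[0,0,0],"roll":0,"grip":20}])

```text
time_s: 22.2
position: [0.4846, -0.1234, 0.0713]
tcp_rot: [[0.112, 0.994, 0.0], [0.994, -0.112, -0.0], [-0.0, 0.001, -1.0]]
force: [-2.3, 0.4, 5.9]
opening: 0.599
grasp_force: 30.0
```

Emit:
move_arm(increments=[{"xyz":[0,0,-15],"roll":0,"grip":20},{"xyz":[0,0,-30],"roll":0,"grip":20},{"xyz":[0,0,-35],"roll":0,"grip":20},{"xyz":[0,0,-35],"roll":0,"grip":20},{"xyz":[0,0,-10],"roll":0,"grip":20}])

```text
time_s: 22.62
position: [0.4873, -0.1244, 0.2001]
tcp_rot: [[0.113, 0.994, 0.008], [0.994, -0.113, -0.004], [-0.003, 0.009, -1.0]]
force: [-0.3, -0.9, -2.4]
opening: 0.599
grasp_force: 30.0
```

Emit:
move_arm(increments=[{"xyz":[20,-7,0],"roll":0,"grip":20},{"xyz":[36,-12,0],"roll":0,"grip":20},{"xyz":[36,-12,0],"roll":0,"grip":20},{"xyz":[18,-6,10],"roll":0,"grip":20},{"xyz":[0,0,30],"roll":0,"grip":20}])

```text
time_s: 23.03
position: [0.4608, -0.0064, 0.1579]
tcp_rot: [[0.109, 0.994, 0.006], [0.994, -0.109, 0.0], [0.001, 0.006, -1.0]]
force: [1.4, -0.1, -3.6]
opening: 0.597
grasp_force: 30.0
```

Emit:
move_arm(increments=[{"xyz":[0,0,30],"roll":0,"grip":20},{"xyz":[0,0,30],"roll":0,"grip":20},{"xyz":[0,0,15],"roll":0,"grip":20},{"xyz":[0,0,5],"roll":0,"grip":20},{"xyz":[0,0,0],"roll":0,"grip":20}])

```text
time_s: 23.45
position: [0.4592, -0.0095, 0.0743]
tcp_rot: [[0.113, 0.994, -0.003], [0.994, -0.113, 0.001], [0.001, -0.003, -1.0]]
force: [0.1, 0.6, -2.8]
opening: 0.603
grasp_force: 30.0
```

Emit:
move_arm(increments=[{"xyz":[0,0,0],"roll":0,"grip":20},{"xyz":[0,0,0],"roll":0,"grip":20}])

```text
time_s: 23.62
position: [0.4613, -0.0101, 0.0765]
tcp_rot: [[0.113, 0.994, 0.003], [0.994, -0.113, -0.001], [-0.0, 0.003, -1.0]]
force: [0.2, 0.3, -2.6]
opening: 0.6
grasp_force: 30.0
```

Emit:
move_arm(increments=[{"xyz":[0,0,6],"roll":0,"grip":20},{"xyz":[0,0,4],"roll":0,"grip":20},{"xyz":[0,0,1.5],"roll":0,"grip":20},{"xyz":[0,0,0],"roll":0,"grip":20},{"xyz":[0,0,0],"roll":0,"grip":20}])

```text
time_s: 24.03
position: [0.4608, -0.0101, 0.0652]
tcp_rot: [[0.113, 0.994, 0.002], [0.994, -0.113, -0.001], [-0.0, 0.002, -1.0]]
force: [-1.6, -0.0, 7.1]
opening: 0.603
grasp_force: 30.0
```

Emit:
move_arm(increments=[{"xyz":[0,0,0],"roll":0,"grip":80},{"xyz":[0,0,0],"roll":0,"grip":80},{"xyz":[0,0,0],"roll":0,"grip":80},{"xyz":[0,0,0],"roll":0,"grip":80}])

```text
time_s: 24.37
position: [0.4605, -0.0099, 0.0642]
tcp_rot: [[0.113, 0.994, 0.001], [0.994, -0.113, -0.0], [-0.0, 0.001, -1.0]]
force: [1.0, 0.0, 0.1]
opening: 0.779
grasp_force: 0.0
```

Emit:
move_arm(increments=[{"xyz":[0,0,-10],"roll":0,"grip":80},{"xyz":[0,0,-30],"roll":0,"grip":95},{"xyz":[0,0,-35],"roll":0,"grip":95},{"xyz":[0,0,-25],"roll":0,"grip":95},{"xyz":[0,0,0],"roll":0,"grip":95}])

```text
time_s: 24.78
position: [0.4638, -0.0106, 0.1684]
tcp_rot: [[0.113, 0.994, 0.01], [0.994, -0.113, -0.003], [-0.001, 0.01, -1.0]]
force: [0.9, -0.7, 0.5]
opening: 0.935
grasp_force: 0.0
```

Emit:
move_arm(increments=[{"xyz":[-17,14,0],"roll":0,"grip":95},{"xyz":[-30,24,0],"roll":0,"grip":95},{"xyz":[-30,24,0],"roll":0,"grip":95},{"xyz":[-26,20,0],"roll":0,"grip":95},{"xyz":[-11.5,10,0],"roll":0,"grip":95}])

```text
time_s: 25.2
position: [0.5413, -0.138, 0.1635]
tcp_rot: [[0.115, 0.993, 0.003], [0.993, -0.115, -0.002], [-0.002, 0.003, -1.0]]
force: [0.9, -0.0, -0.9]
opening: 0.949
grasp_force: 0.0
```

Emit:
move_arm(increments=[{"xyz":[0,0,0],"roll":0,"grip":95},{"xyz":[0,0,20],"roll":0,"grip":95},{"xyz":[0,0,30],"roll":0,"grip":95},{"xyz":[0,0,20],"roll":0,"grip":95},{"xyz":[0,0,0],"roll":0,"grip":95}])

```text
time_s: 25.62
position: [0.5342, -0.1313, 0.0896]
tcp_rot: [[0.112, 0.994, -0.01], [0.994, -0.112, 0.005], [0.004, -0.011, -1.0]]
force: [-1.5, 0.1, 0.6]
opening: 0.952
grasp_force: 0.0
```

Emit:
move_arm(increments=[{"xyz":[0,0,0],"roll":0,"grip":95},{"xyz":[0,0,0],"roll":0,"grip":95}])

```text
time_s: 25.78
position: [0.5388, -0.1335, 0.0946]
tcp_rot: [[0.112, 0.994, 0.0], [0.994, -0.112, -0.0], [-0.0, 0.0, -1.0]]
force: [-0.2, -0.8, 0.7]
opening: 0.951
grasp_force: 0.0
```

Emit:
move_arm(increments=[{"xyz":[-0.8,0,10],"roll":0,"grip":95},{"xyz":[0,0,15],"roll":0,"grip":95},{"xyz":[0,0,15],"roll":0,"grip":95},{"xyz":[0,0,13],"roll":0,"grip":95},{"xyz":[0,0,7],"roll":0,"grip":95}])

```text
time_s: 26.2
position: [0.5385, -0.1347, 0.0335]
tcp_rot: [[0.113, 0.994, 0.0], [0.994, -0.113, 0.0], [0.0, 0.0, -1.0]]
force: [-0.2, -0.6, -1.0]
opening: 0.954
grasp_force: 0.0
```

Emit:
move_arm(increments=[{"xyz":[0,0,0],"roll":0,"grip":95},{"xyz":[0,0,0],"roll":0,"grip":60},{"xyz":[0,0,0],"roll":0,"grip":55},{"xyz":[0,0,0],"roll":0,"grip":52},{"xyz":[0,0,0],"roll":0,"grip":40}])

```text
time_s: 26.62
position: [0.5392, -0.135, 0.0349]
tcp_rot: [[0.113, 0.994, 0.002], [0.994, -0.113, -0.001], [-0.001, 0.002, -1.0]]
force: [0.5, -0.1, -0.5]
opening: 0.732
grasp_force: 0.0
```

Emit:
move_arm(increments=[{"xyz":[0,0,0],"roll":0,"grip":15},{"xyz":[0,0,0],"roll":0,"grip":15},{"xyz":[0,0,0],"roll":0,"grip":15},{"xyz":[0,0,0],"roll":0,"grip":15}])

```text
time_s: 26.95
position: [0.5382, -0.1346, 0.0342]
tcp_rot: [[0.113, 0.994, -0.001], [0.994, -0.113, 0.0], [0.0, -0.001, -1.0]]
force: [-2.1, 0.4, 2.2]
opening: 0.491
grasp_force: 30.0
```

Emit:
move_arm(increments=[{"xyz":[0,0,-15],"roll":0,"grip":15},{"xyz":[0,0,-30],"roll":0,"grip":15},{"xyz":[0,0,-35],"roll":0,"grip":15},{"xyz":[0,0,-35],"roll":0,"grip":15},{"xyz":[0,0,-35],"roll":0,"grip":15}])

```text
time_s: 27.37
position: [0.538, -0.1344, 0.185]
tcp_rot: [[0.113, 0.994, -0.001], [0.994, -0.113, 0.001], [0.001, -0.001, -1.0]]
force: [0.6, 0.2, -1.2]
opening: 0.492
grasp_force: 30.0
```

Emit:
move_arm(increments=[{"xyz":[0,0,0],"roll":-0.1225,"grip":15},{"xyz":[0,0,0],"roll":-0.1225,"grip":15},{"xyz":[0,0,0],"roll":-0.1225,"grip":15},{"xyz":[0,0,0],"roll":-0.1225,"grip":15},{"xyz":[0,0,0],"roll":-0.1225,"grip":15}])

```text
time_s: 27.78
position: [0.5382, -0.1345, 0.1838]
tcp_rot: [[-0.484, 0.875, -0.001], [0.875, 0.484, 0.0], [0.001, -0.0, -1.0]]
force: [-0.4, -0.1, -0.6]
opening: 0.491
grasp_force: 30.0
```

Emit:
move_arm(increments=[{"xyz":[0,0,0],"roll":-0.1225,"grip":15},{"xyz":[0,0,0],"roll":-0.1225,"grip":15},{"xyz":[0,0,0],"roll":-0.1225,"grip":15},{"xyz":[0,0,0],"roll":-0.1225,"grip":15},{"xyz":[0,0,0],"roll":-0.1225,"grip":15}])

```text
time_s: 28.2
position: [0.5382, -0.1345, 0.1835]
tcp_rot: [[-0.899, 0.437, -0.001], [0.437, 0.899, 0.001], [0.001, 0.0, -1.0]]
force: [-0.3, 0.2, -2.1]
opening: 0.489
grasp_force: 30.0
```

Emit:
move_arm(increments=[{"xyz":[0,0,0],"roll":-0.1225,"grip":15},{"xyz":[0,0,0],"roll":-0.1225,"grip":15},{"xyz":[0,0,0],"roll":-0.1225,"grip":15},{"xyz":[0,0,0],"roll":0,"grip":15},{"xyz":[5,18,0],"roll":0,"grip":15}])

```text
time_s: 28.62
position: [0.5366, -0.1192, 0.1839]
tcp_rot: [[-0.995, 0.097, 0.002], [0.097, 0.995, -0.002], [-0.002, -0.002, -1.0]]
force: [0.7, 0.3, -1.8]
opening: 0.49
grasp_force: 30.0
```

Emit:
move_arm(increments=[{"xyz":[10.5,36,0],"roll":0,"grip":15},{"xyz":[10.5,36,0],"roll":0,"grip":15},{"xyz":[10.5,36,0],"roll":0,"grip":15},{"xyz":[10.5,36,0],"roll":0,"grip":15},{"xyz":[10.5,36,0],"roll":0,"grip":15}])

```text
time_s: 29.03
position: [0.4986, 0.0692, 0.1838]
tcp_rot: [[-0.995, 0.095, -0.0], [0.095, 0.995, 0.0], [0.0, 0.0, -1.0]]
force: [0.8, 0.2, -1.6]
opening: 0.492
grasp_force: 30.0
```

Emit:
move_arm(increments=[{"xyz":[10.5,36,0],"roll":0,"grip":15},{"xyz":[10.5,36,0],"roll":0,"grip":15},{"xyz":[0,5,0],"roll":0,"grip":15},{"xyz":[0,0,0],"roll":0,"grip":15},{"xyz":[0,0,0],"roll":0,"grip":15}])

```text
time_s: 29.45
position: [0.4855, 0.1462, 0.184]
tcp_rot: [[-0.996, 0.091, 0.0], [0.091, 0.996, -0.001], [-0.0, -0.001, -1.0]]
force: [0.3, -0.6, -1.5]
opening: 0.493
grasp_force: 30.0
```

```bash
python3 - <<'E'
from h import *
snap("scene","scene1")
E
```

```text
(no output)
```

View pics/scene1.png

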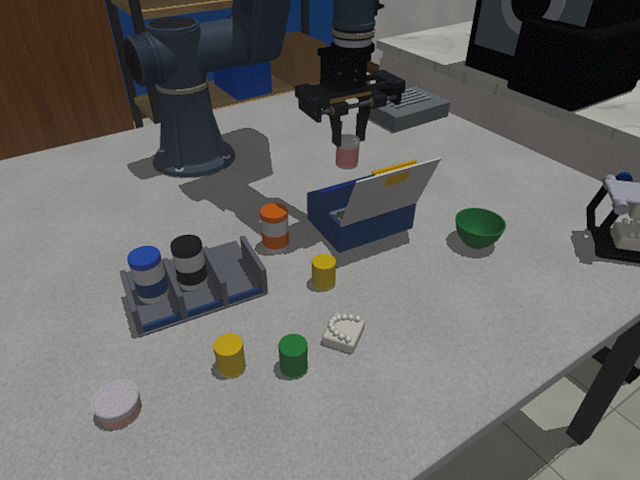

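The scene shows the second jar held over the case (347,150), orange parked upright (275,225), and black (188,262) and blue (148,275) standing in the rack. Next I lower the jar; contact is expected at TCP z ≈ 0.033.

Emit:
move_arm(increments=[{"xyz":[0,0,20],"roll":0,"grip":15},{"xyz":[0,0,30],"roll":0,"grip":15},{"xyz":[0,0,30],"roll":0,"grip":15},{"xyz":[0,0,25],"roll":0,"grip":15},{"xyz":[0,0,15],"roll":0,"grip":15}])

```text
time_s: 29.92
position: [0.4848, 0.1442, 0.0616]
tcp_rot: [[-0.995, 0.095, -0.003], [0.095, 0.995, -0.001], [0.003, -0.001, -1.0]]
force: [-0.1, 0.3, -2.2]
opening: 0.492
grasp_force: 30.0
```

Emit:
move_arm(increments=[{"xyz":[0,0,12],"roll":0,"grip":15},{"xyz":[0,0,8],"roll":0,"grip":15},{"xyz":[0,0,4],"roll":0,"grip":15},{"xyz":[0,0,0],"roll":0,"grip":15},{"xyz":[0,0,0],"roll":0,"grip":15}])

```text
time_s: 30.33
position: [0.4862, 0.1457, 0.0404]
tcp_rot: [[-0.996, 0.092, 0.001], [0.092, 0.996, 0.0], [-0.001, 0.0, -1.0]]
force: [-0.1, 0.1, -0.9]
opening: 0.488
grasp_force: 30.0
```

Emit:
move_arm(increments=[{"xyz":[0,0,4],"roll":0,"grip":15},{"xyz":[0,0,2],"roll":0,"grip":15},{"xyz":[0,0,0],"roll":0,"grip":15},{"xyz":[0,0,0],"roll":0,"grip":15}])

```text
time_s: 30.67
position: [0.4856, 0.1464, 0.0343]
tcp_rot: [[-0.996, 0.091, 0.0], [0.091, 0.996, 0.0], [-0.0, 0.0, -1.0]]
force: [-0.2, -0.5, -1.0]
opening: 0.494
grasp_force: 30.0
```

Emit:
move_arm(increments=[{"xyz":[0,0,1],"roll":0,"grip":15},{"xyz":[0,0,0],"roll":0,"grip":15},{"xyz":[0,0,0],"roll":0,"grip":62},{"xyz":[0,0,0],"roll":0,"grip":62},{"xyz":[0,0,0],"roll":0,"grip":62}])

```text
time_s: 31.08
position: [0.4857, 0.1463, 0.0332]
tcp_rot: [[-0.996, 0.091, 0.0], [0.091, 0.996, 0.0], [-0.0, 0.0, -1.0]]
force: [-0.3, 0.2, 0.8]
opening: 0.598
grasp_force: 0.0
```

Emit:
move_arm(increments=[{"xyz":[0,0,0],"roll":0,"grip":62},{"xyz":[0,0,-10],"roll":0,"grip":62},{"xyz":[0,0,-35],"roll":0,"grip":62},{"xyz":[0,0,-38],"roll":0,"grip":62},{"xyz":[0,0,-38],"roll":0,"grip":62}])

```text
time_s: 31.5
position: [0.4846, 0.1462, 0.1555]
tcp_rot: [[-0.996, 0.091, -0.002], [0.091, 0.996, -0.0], [0.002, -0.0, -1.0]]
force: [0.1, -0.2, -0.2]
opening: 0.62
grasp_force: 0.0
```

Emit:
move_arm(increments=[{"xyz":[0,0,-30],"roll":0.1225,"grip":95},{"xyz":[0,0,0],"roll":0.1225,"grip":95},{"xyz":[0,0,0],"roll":0.1225,"grip":95},{"xyz":[0,0,0],"roll":0.1225,"grip":95},{"xyz":[0,0,0],"roll":0.1225,"grip":95}])

```text
time_s: 31.92
position: [0.4854, 0.1463, 0.1853]
tcp_rot: [[-0.758, 0.652, 0.001], [0.652, 0.758, 0.0], [-0.001, 0.001, -1.0]]
force: [-0.3, 0.1, -0.1]
opening: 0.9
grasp_force: 0.0
```

Emit:
move_arm(increments=[{"xyz":[0,0,0],"roll":0.1225,"grip":95},{"xyz":[0,0,0],"roll":0.1225,"grip":95},{"xyz":[0,0,0],"roll":0.1225,"grip":95},{"xyz":[0,0,0],"roll":0.1225,"grip":95},{"xyz":[0,0,0],"roll":0.1225,"grip":95}])

```text
time_s: 32.33
position: [0.4852, 0.1462, 0.1848]
tcp_rot: [[-0.246, 0.969, 0.0], [0.969, 0.246, 0.0], [-0.0, 0.0, -1.0]]
force: [-0.1, 0.2, 0.3]
opening: 0.955
grasp_force: 0.0
```

Emit:
move_arm(increments=[{"xyz":[0,0,0],"roll":0.1225,"grip":95},{"xyz":[0,0,0],"roll":0.1225,"grip":95},{"xyz":[0,0,0],"roll":0.1225,"grip":95},{"xyz":[0,0,0],"roll":0,"grip":95},{"xyz":[0,0,0],"roll":0,"grip":95}])

```text
time_s: 32.75
position: [0.4853, 0.1462, 0.1846]
tcp_rot: [[0.11, 0.994, 0.0], [0.994, -0.11, -0.0], [0.0, 0.0, -1.0]]
force: [1.4, 0.2, -0.1]
opening: 0.95
grasp_force: 0.0
```

```bash
python3 - <<'E'
from h import *
p,d=snap("top","top3");P=cloud("top",d); cans(P)
s=bot.read_state(); print(s["position"],s["tcp_rot"][:,1])
E
```

```text
can [ 4.742e-01 -1.937e-01  4.746e-01 -1.949e-01  2.760e-02  9.640e-02
  5.440e+02]
can [ 4.662e-01 -2.660e-01  4.672e-01 -2.670e-01  2.810e-02  9.630e-02
  5.500e+02]
can [ 4.606e-01 -9.800e-03  4.609e-01 -9.900e-03  2.730e-02  9.050e-02
  5.220e+02]
[0.48537781 0.14621606 0.18449827] [ 9.93955517e-01 -1.09783014e-01  3.46713155e-04]
```

Emit:
move_arm(increments=[{"xyz":[-20,-1,0],"roll":0,"grip":95},{"xyz":[-38,-2,0],"roll":0,"grip":95},{"xyz":[-38,-2,0],"roll":0,"grip":95},{"xyz":[-38,-2,0],"roll":0,"grip":95},{"xyz":[-24,-0.5,0],"roll":0,"grip":95}])

```text
time_s: 33.22
position: [0.4594, -0.0124, 0.1843]
tcp_rot: [[0.111, 0.994, -0.0], [0.994, -0.111, -0.001], [-0.001, -0.0, -1.0]]
force: [0.2, 0.3, 0.7]
opening: 0.946
grasp_force: 0.0
```

Emit:
move_arm(increments=[{"xyz":[0,0,0],"roll":0,"grip":95},{"xyz":[0,0,25],"roll":0,"grip":95},{"xyz":[0,0,25],"roll":0,"grip":95},{"xyz":[0,0,15],"roll":0,"grip":95},{"xyz":[0,0,0],"roll":0,"grip":95}])

```text
time_s: 33.63
position: [0.458, -0.0088, 0.1168]
tcp_rot: [[0.111, 0.994, -0.006], [0.994, -0.111, 0.002], [0.001, -0.006, -1.0]]
force: [-0.2, -0.2, -0.2]
opening: 0.952
grasp_force: 0.0
```

Emit:
move_arm(increments=[{"xyz":[0,0,0],"roll":0,"grip":95},{"xyz":[0,0,0],"roll":0,"grip":95}])

```text
time_s: 33.8
position: [0.461, -0.0096, 0.1198]
tcp_rot: [[0.111, 0.994, 0.001], [0.994, -0.111, -0.0], [-0.0, 0.001, -1.0]]
force: [-0.2, -0.3, 0.5]
opening: 0.951
grasp_force: 0.0
```

Emit:
move_arm(increments=[{"xyz":[0,0,20],"roll":0,"grip":95},{"xyz":[0,0,25],"roll":0,"grip":95},{"xyz":[0,0,9],"roll":0,"grip":80},{"xyz":[0,0,0],"roll":0,"grip":70},{"xyz":[0,0,0],"roll":0,"grip":65}])

```text
time_s: 34.22
position: [0.4606, -0.0098, 0.0656]
tcp_rot: [[0.112, 0.994, 0.0], [0.994, -0.112, -0.0], [-0.0, 0.0, -1.0]]
force: [0.3, 0.2, -0.5]
opening: 0.8
grasp_force: 0.0
```

Emit:
move_arm(increments=[{"xyz":[0,0,0],"roll":0,"grip":20},{"xyz":[0,0,0],"roll":0,"grip":20},{"xyz":[0,0,0],"roll":0,"grip":20},{"xyz":[0,0,0],"roll":0,"grip":20},{"xyz":[0,0,0],"roll":0,"grip":20}])

```text
time_s: 34.63
position: [0.4605, -0.01, 0.066]
tcp_rot: [[0.113, 0.994, 0.001], [0.994, -0.113, -0.0], [-0.0, 0.001, -1.0]]
force: [-0.9, 0.6, 5.7]
opening: 0.601
grasp_force: 30.0
```

Emit:
move_arm(increments=[{"xyz":[0,0,-15],"roll":0,"grip":20},{"xyz":[0,0,-30],"roll":0,"grip":20},{"xyz":[0,0,-35],"roll":0,"grip":20},{"xyz":[0,0,-35],"roll":0,"grip":20},{"xyz":[0,0,-15],"roll":0,"grip":20}])

```text
time_s: 35.05
position: [0.4622, -0.0103, 0.1989]
tcp_rot: [[0.113, 0.994, 0.007], [0.994, -0.113, -0.002], [-0.001, 0.007, -1.0]]
force: [-0.2, 0.3, -4.0]
opening: 0.595
grasp_force: 30.0
```

Emit:
move_arm(increments=[{"xyz":[0,0,0],"roll":0,"grip":20},{"xyz":[0,0,0],"roll":0,"grip":20}])

```text
time_s: 35.22
position: [0.4603, -0.0099, 0.1954]
tcp_rot: [[0.113, 0.994, 0.002], [0.994, -0.113, -0.0], [-0.0, 0.002, -1.0]]
force: [-0.6, 0.2, -3.6]
opening: 0.597
grasp_force: 30.0
```

Emit:
move_arm(increments=[{"xyz":[-16,5,0],"roll":0,"grip":20},{"xyz":[-30,10,0],"roll":0,"grip":20},{"xyz":[-30,10,0],"roll":0,"grip":20},{"xyz":[-24,8,0],"roll":0,"grip":20},{"xyz":[-10,4,0],"roll":0,"grip":20}])

```text
time_s: 35.63
position: [0.4844, -0.1262, 0.1927]
tcp_rot: [[0.115, 0.993, -0.003], [0.993, -0.115, -0.0], [-0.0, -0.003, -1.0]]
force: [0.2, -0.3, -1.8]
opening: 0.597
grasp_force: 30.0
```

Emit:
move_arm(increments=[{"xyz":[0,0,0],"roll":0,"grip":20},{"xyz":[0,0,15],"roll":0,"grip":20},{"xyz":[0,0,25],"roll":0,"grip":20},{"xyz":[0,0,15],"roll":0,"grip":20},{"xyz":[0,0,5],"roll":0,"grip":20}])

```text
time_s: 36.05
position: [0.481, -0.1203, 0.1317]
tcp_rot: [[0.112, 0.994, -0.008], [0.994, -0.112, 0.005], [0.004, -0.009, -1.0]]
force: [0.1, 0.4, -2.4]
opening: 0.598
grasp_force: 30.0
```

Emit:
move_arm(increments=[{"xyz":[0,0,0],"roll":0,"grip":20},{"xyz":[0,0,0],"roll":0,"grip":20},{"xyz":[0,0,0],"roll":0,"grip":20}])

```text
time_s: 36.3
position: [0.4851, -0.123, 0.1357]
tcp_rot: [[0.112, 0.994, 0.001], [0.994, -0.112, -0.0], [-0.0, 0.001, -1.0]]
force: [1.4, 0.6, -2.4]
opening: 0.6
grasp_force: 30.0
```

Emit:
move_arm(increments=[{"xyz":[0,0,15],"roll":0,"grip":20},{"xyz":[0,0,20],"roll":0,"grip":20},{"xyz":[0,0,15],"roll":0,"grip":20},{"xyz":[0,0,7],"roll":0,"grip":20},{"xyz":[0,0,0],"roll":0,"grip":20}])

```text
time_s: 36.72
position: [0.4842, -0.1231, 0.0775]
tcp_rot: [[0.113, 0.994, -0.001], [0.994, -0.113, 0.001], [0.001, -0.001, -1.0]]
force: [-0.9, 0.4, -2.2]
opening: 0.597
grasp_force: 30.0
```

Emit:
move_arm(increments=[{"xyz":[0,0,0],"roll":0,"grip":20},{"xyz":[0,0,3],"roll":0,"grip":20},{"xyz":[0,0,0],"roll":0,"grip":20},{"xyz":[0,0,0],"roll":0,"grip":20}])

```text
time_s: 37.05
position: [0.485, -0.1236, 0.0757]
tcp_rot: [[0.113, 0.994, 0.001], [0.994, -0.113, -0.001], [-0.0, 0.001, -1.0]]
force: [-0.6, -0.4, -2.9]
opening: 0.6
grasp_force: 30.0
```

Emit:
move_arm(increments=[{"xyz":[0,0,2],"roll":0,"grip":20},{"xyz":[0,0,2],"roll":0,"grip":20},{"xyz":[0,0,0],"roll":0,"grip":20},{"xyz":[0,0,0],"roll":0,"grip":20}])

```text
time_s: 37.38
position: [0.4849, -0.1236, 0.072]
tcp_rot: [[0.113, 0.994, 0.001], [0.994, -0.113, -0.001], [-0.001, 0.001, -1.0]]
force: [-1.7, 1.3, 5.2]
opening: 0.597
grasp_force: 30.0
```

Emit:
move_arm(increments=[{"xyz":[0,0,0],"roll":0,"grip":78},{"xyz":[0,0,0],"roll":0,"grip":78},{"xyz":[0,0,0],"roll":0,"grip":78},{"xyz":[0,0,0],"roll":0,"grip":78}])

```text
time_s: 37.72
position: [0.4848, -0.1235, 0.0711]
tcp_rot: [[0.113, 0.994, 0.0], [0.994, -0.113, -0.0], [-0.0, 0.0, -1.0]]
force: [-0.3, 0.0, 0.3]
opening: 0.758
grasp_force: 0.0
```

Emit:
move_arm(increments=[{"xyz":[0,0,-8],"roll":0,"grip":78},{"xyz":[0,0,-25],"roll":0,"grip":78},{"xyz":[0,0,-38],"roll":0,"grip":78},{"xyz":[0,0,-38],"roll":0,"grip":40},{"xyz":[0,0,-38],"roll":0,"grip":0}])

```text
time_s: 38.13
position: [0.4841, -0.1231, 0.2199]
tcp_rot: [[0.113, 0.994, -0.001], [0.994, -0.113, 0.0], [0.0, -0.001, -1.0]]
force: [1.2, -0.1, -0.1]
opening: 0.699
grasp_force: 0.0
```

Emit:
move_arm(increments=[{"xyz":[0,0,-38],"roll":0,"grip":0},{"xyz":[0,0,0],"roll":0,"grip":0},{"xyz":[0,0,0],"roll":0,"grip":0},{"xyz":[0,0,0],"roll":0,"grip":0},{"xyz":[0,0,0],"roll":0,"grip":0}])

```text
time_s: 38.55
position: [0.4833, -0.1227, 0.2546]
tcp_rot: [[0.113, 0.994, -0.003], [0.994, -0.113, 0.002], [0.001, -0.003, -1.0]]
force: [0.0, 0.2, -0.1]
opening: 0.331
grasp_force: 0.0
```

```bash
python3 - <<'E'
from h import *
p,d=snap("top","top4");P=cloud("top",d); cans(P)
cv2.imwrite("pics/top4c.png",cv2.resize(p[190:350,150:500,::-1],None,fx=2.2,fy=2.2))
# flap plane: white-ish points in case frame
o=np.array([.4884,.1846]);a=np.radians(-5.2);Rc=np.array([[np.cos(a),-np.sin(a)],[np.sin(a),np.cos(a)]])
Q=P.copy(); Q[...,:2]=(P[...,:2]-o)@Rc
m=(np.abs(Q[...,1])<.08)&(Q[...,0]>.06)&(Q[...,0]<.25)&(Q[...,2]>.08)&(Q[...,2]<.25)
c=np.polyfit(Q[m][:,0],Q[m][:,2],1);print("flap",m.sum(),c,"x range",Q[m][:,0].min(),Q[m][:,0].max(),"z",Q[m][:,2].max(),"angle",np.pi-np.arctan(c[0]))
m=(Q[...,2]>.058)&(Q[...,2]<.075)&(np.abs(Q[...,0])<.1)&(np.abs(Q[...,1])<.12)
print("rim",np.percentile(Q[m],[.5,99.5],axis=0).round(4))
m=(Q[...,2]>.045)&(Q[...,2]<.07)&(np.abs(Q[...,0])<.055)&(np.abs(Q[...,1])<.08)
n,l,s,cc=cv2.connectedComponentsWithStats(m.astype(np.uint8))
for i in range(1,n):
    if s[i,4]>40: print("jar(case)",circ(Q,l==i,0))
s=bot.read_state(); print(s["position"],s["opening"])
E
```

```text
flap 2459 [ 2.6493949 -0.111616 ] x range 0.06971386927010018 0.12106049452216848 z 0.19830011344492798 angle 1.9317085507187466
rim [[-0.0701 -0.0927  0.0581]
 [ 0.0718  0.0919  0.0747]]
jar(case) [5.00e-04 3.54e-02 1.60e-03 3.60e-02 2.27e-02 6.02e-02 3.38e+02]
jar(case) [ 1.30e-03 -4.13e-02  1.80e-03 -4.08e-02  2.23e-02  6.03e-02  3.41e+02]
[ 0.4833197  -0.12275578  0.25434261] 0.28936743968952644
```

View pics/top4c.png

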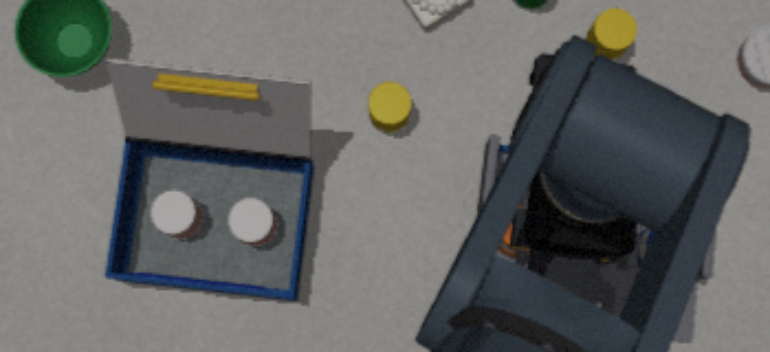

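Both jars stand in the case (crop 175,213 and 251,221), and the flap is at about 1.93 rad. Now I'll rotate and go behind the flap with closed fingers.

Emit:
move_arm(increments=[{"xyz":[0,0,0],"roll":-0.1225,"grip":0},{"xyz":[0,0,0],"roll":-0.1225,"grip":0},{"xyz":[0,0,0],"roll":-0.1225,"grip":0},{"xyz":[0,0,0],"roll":-0.1225,"grip":0},{"xyz":[0,0,0],"roll":-0.1225,"grip":0}])

```text
time_s: 39.02
position: [0.4836, -0.1229, 0.2542]
tcp_rot: [[-0.484, 0.875, -0.004], [0.875, 0.484, 0.002], [0.003, -0.002, -1.0]]
force: [-0.0, 0.5, 0.3]
opening: 0.01
grasp_force: 0.0
```

Emit:
move_arm(increments=[{"xyz":[0,0,0],"roll":-0.1225,"grip":0},{"xyz":[0,0,0],"roll":-0.1225,"grip":0},{"xyz":[0,0,0],"roll":-0.1225,"grip":0},{"xyz":[0,0,0],"roll":-0.1225,"grip":0},{"xyz":[0,0,0],"roll":-0.1225,"grip":0}])

```text
time_s: 39.43
position: [0.4836, -0.1229, 0.2542]
tcp_rot: [[-0.899, 0.438, -0.004], [0.438, 0.899, 0.002], [0.004, 0.0, -1.0]]
force: [-0.4, -0.9, 0.0]
opening: 0.006
grasp_force: 0.0
```

Emit:
move_arm(increments=[{"xyz":[0,0,0],"roll":-0.1225,"grip":0},{"xyz":[0,0,0],"roll":-0.1225,"grip":0},{"xyz":[0,0,0],"roll":-0.1225,"grip":0},{"xyz":[0,0,0],"roll":0,"grip":0},{"xyz":[-15,34,0],"roll":0,"grip":0}])

```text
time_s: 39.85
position: [0.5007, -0.0947, 0.2546]
tcp_rot: [[-0.995, 0.1, -0.004], [0.1, 0.995, -0.002], [0.004, -0.002, -1.0]]
force: [0.8, 0.1, 0.1]
opening: 0.003
grasp_force: 0.0
```

Emit:
move_arm(increments=[{"xyz":[-15,34,0],"roll":0,"grip":0},{"xyz":[-15,34,0],"roll":0,"grip":0},{"xyz":[-15,34,0],"roll":0,"grip":0},{"xyz":[-15,34,0],"roll":0,"grip":0},{"xyz":[-15,34,0],"roll":0,"grip":0}])

```text
time_s: 40.27
position: [0.5928, 0.0733, 0.2546]
tcp_rot: [[-0.995, 0.095, -0.003], [0.095, 0.995, 0.0], [0.003, -0.0, -1.0]]
force: [0.1, -0.2, 0.1]
opening: 0.007
grasp_force: 0.0
```

Emit:
move_arm(increments=[{"xyz":[-15,34,0],"roll":0,"grip":0},{"xyz":[-15,34,0],"roll":0,"grip":0},{"xyz":[-15,34,0],"roll":0,"grip":0},{"xyz":[0,0,0],"roll":0,"grip":0},{"xyz":[0,0,0],"roll":0,"grip":0}])

```text
time_s: 40.68
position: [0.6466, 0.1708, 0.2538]
tcp_rot: [[-0.996, 0.091, -0.003], [0.091, 0.996, -0.0], [0.003, -0.001, -1.0]]
force: [-1.0, 0.0, -0.4]
opening: 0.003
grasp_force: 0.0
```

```bash
cat >> h.py <<'E'
def case(P):
    o=np.array([.4884,.1846]);a=np.radians(-5.2);Rc=np.array([[np.cos(a),-np.sin(a)],[np.sin(a),np.cos(a)]])
    Q=np.array(P,float); Q[...,:2]=(Q[...,:2]-o)@Rc; return Q
E
python3 - <<'E'
from h import *
s=bot.read_state(); print(s["time_s"],s["position"],case(s["position"]),s["tcp_rot"].round(3).tolist(),s["opening"])
E
```

```text
40.6833 [0.64655873 0.17084939 0.25380742] [0.15875407 0.00064032 0.25380742] [[-0.996, 0.091, -0.003], [0.091, 0.996, -0.0], [0.003, -0.001, -1.0]] 0.0033352120499370837
```

Emit:
move_arm(increments=[{"xyz":[0,0,25],"roll":0,"grip":0},{"xyz":[0,0,35],"roll":0,"grip":0},{"xyz":[0,0,25],"roll":0,"grip":0},{"xyz":[0,0,9],"roll":0,"grip":0},{"xyz":[0,0,0],"roll":0,"grip":0}])

```text
time_s: 41.1
position: [0.644, 0.1675, 0.1585]
tcp_rot: [[-0.996, 0.094, -0.008], [0.094, 0.996, -0.001], [0.008, -0.002, -1.0]]
force: [0.7, -0.0, -0.4]
opening: 0.004
grasp_force: 0.0
```

Emit:
move_arm(increments=[{"xyz":[18,0,0],"roll":0,"grip":0},{"xyz":[18,0,0],"roll":0,"grip":0},{"xyz":[18,0,0],"roll":0,"grip":0},{"xyz":[18,0,0],"roll":0,"grip":0},{"xyz":[0,0,0],"roll":0,"grip":0}])

```text
time_s: 41.52
position: [0.5727, 0.1755, 0.164]
tcp_rot: [[-0.996, 0.092, -0.001], [0.092, 0.996, 0.0], [0.001, -0.0, -1.0]]
force: [-0.0, 0.3, -0.0]
opening: 0.002
grasp_force: 0.0
```

```bash
python3 - <<'E'
from h import *
snap("scene","scene2")
s=bot.read_state(); print(s["time_s"],case(s["position"]),s["force"])
E
```

```text
41.5667 [ 0.08716871 -0.00129166  0.16409602] [-0.27743065 -0.13544645 -0.12475194]
```

View pics/scene2.png

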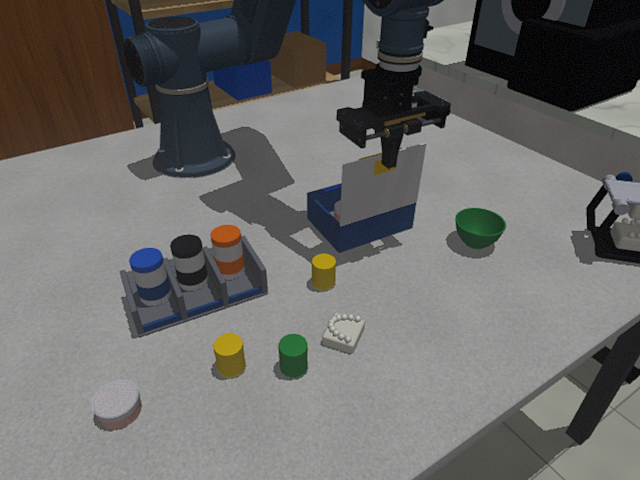

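The flap is nearly upright with the closed fingers behind it (390,150), and all three canisters are back in the rack. I'll keep following the arc.

Emit:
move_arm(increments=[{"xyz":[12,0,0],"roll":0,"grip":0},{"xyz":[13,0,1],"roll":0,"grip":0},{"xyz":[12,0,3],"roll":0,"grip":0},{"xyz":[12.5,0,3.5],"roll":0,"grip":0},{"xyz":[12.5,0,3.5],"roll":0,"grip":0}])

```text
time_s: 41.98
position: [0.5163, 0.181, 0.1524]
tcp_rot: [[-0.996, 0.092, 0.005], [0.092, 0.996, 0.0], [-0.005, 0.001, -1.0]]
force: [1.6, -1.0, -1.1]
opening: 0.004
grasp_force: 0.2
```

Emit:
move_arm(increments=[{"xyz":[11.5,0,6],"roll":0,"grip":0},{"xyz":[11.5,0,6],"roll":0,"grip":0},{"xyz":[12,0,9],"roll":0,"grip":0},{"xyz":[12,0,9],"roll":0,"grip":0},{"xyz":[0,0,0],"roll":0,"grip":0}])

```text
time_s: 42.4
position: [0.4651, 0.1852, 0.1205]
tcp_rot: [[-0.996, 0.092, -0.003], [0.092, 0.996, -0.0], [0.003, -0.001, -1.0]]
force: [-0.5, 0.4, 0.4]
opening: 0.003
grasp_force: 0.0
```

Emit:
move_arm(increments=[{"xyz":[9,0,13],"roll":0,"grip":0},{"xyz":[9,0,13],"roll":0,"grip":0},{"xyz":[6,0,8],"roll":0,"grip":0},{"xyz":[4,0,4],"roll":0,"grip":0},{"xyz":[0,0,0],"roll":0,"grip":0}])

```text
time_s: 42.82
position: [0.4395, 0.188, 0.0829]
tcp_rot: [[-0.996, 0.092, -0.0], [0.092, 0.996, -0.0], [0.0, -0.0, -1.0]]
force: [0.1, -0.1, -0.9]
opening: 0.005
grasp_force: 0.0
```

Emit:
move_arm(increments=[{"xyz":[0,0,0],"roll":0,"grip":0},{"xyz":[0,0,0],"roll":0,"grip":0}])

```text
time_s: 42.98
position: [0.4408, 0.1882, 0.0838]
tcp_rot: [[-0.996, 0.091, 0.003], [0.091, 0.996, 0.0], [-0.003, 0.001, -1.0]]
force: [0.7, -0.3, -0.4]
opening: 0.012
grasp_force: 0.0
```

```bash
python3 - <<'E'
from h import *
p,d=snap("scene","scene3")
s=bot.read_state(); print(s["time_s"],case(s["position"]),s["force"])
Q=case(cloud("scene",d))
m=(np.abs(Q[...,1])<.085)&(np.abs(Q[...,1])>.05)&(Q[...,0]>-.11)&(Q[...,0]<.06)&(Q[...,2]>.062)&(Q[...,2]<.14)&(p.min(-1)>90)
c=np.polyfit(Q[m][:,0],Q[m][:,2],1);print(m.sum(),c,Q[m][:,0].min(),Q[m][:,0].max())
E
```

```text
43.0333 [-0.04799656 -0.00075563  0.08378253] [ 0.55976095 -0.26863238  0.14664671]
1318 [-0.25288191  0.08746762] -0.06666700406402705 0.05989655308126727
```

Emit:
move_arm(increments=[{"xyz":[9,0,0],"roll":0,"grip":0},{"xyz":[0,0,4],"roll":0,"grip":0},{"xyz":[0,0,4],"roll":0,"grip":0},{"xyz":[0,0,0],"roll":0,"grip":0},{"xyz":[0,0,0],"roll":0,"grip":0}])

```text
time_s: 43.45
position: [0.4297, 0.1889, 0.0748]
tcp_rot: [[-0.996, 0.091, -0.0], [0.091, 0.996, -0.0], [0.0, -0.0, -1.0]]
force: [-0.3, -0.2, -0.6]
opening: 0.006
grasp_force: 0.0
```

Emit:
move_arm(increments=[{"xyz":[0,0,2.5],"roll":0,"grip":0},{"xyz":[0,0,0],"roll":0,"grip":0},{"xyz":[0,0,0],"roll":0,"grip":0}])

```text
time_s: 43.7
position: [0.4299, 0.1889, 0.0724]
tcp_rot: [[-0.996, 0.091, -0.0], [0.091, 0.996, -0.0], [0.0, -0.0, -1.0]]
force: [0.2, -0.3, 0.3]
opening: 0.009
grasp_force: 0.0
```

Emit:
move_arm(increments=[{"xyz":[0,0,2],"roll":0,"grip":0},{"xyz":[0,0,0],"roll":0,"grip":0},{"xyz":[0,0,0],"roll":0,"grip":0}])

```text
time_s: 43.95
position: [0.4298, 0.1889, 0.0705]
tcp_rot: [[-0.996, 0.091, -0.0], [0.091, 0.996, -0.0], [0.0, -0.0, -1.0]]
force: [0.2, -0.1, 0.2]
opening: 0.003
grasp_force: 0.0
```

Emit:
move_arm(increments=[{"xyz":[0,0,2],"roll":0,"grip":0},{"xyz":[0,0,0],"roll":0,"grip":0},{"xyz":[0,0,0],"roll":0,"grip":0}])

```text
time_s: 44.2
position: [0.4298, 0.1889, 0.0684]
tcp_rot: [[-0.996, 0.091, -0.0], [0.091, 0.996, -0.0], [0.0, -0.0, -1.0]]
force: [0.3, 0.5, 0.5]
opening: 0.004
grasp_force: 0.0
```

```bash
python3 - <<'E'
from h import *
p,d=snap("scene")
cv2.imwrite("pics/scene4c.png",cv2.resize(p[110:270,270:450,::-1],None,fx=3.6,fy=3.6))
Q=case(cloud("scene",d))
for x in(-.06,-.04,-.02,0,.02,.04,.06):
    m=(abs(Q[...,0]-x)<.006)&(np.abs(Q[...,1])<.08)&(Q[...,2]>.03)&(Q[...,2]<.12)&(p.min(-1)>80); print(x,m.sum(),np.percentile(Q[m][:,2],[10,50,90]).round(4) if m.sum() else "")
E
```

```text
-0.06 172 [0.0857 0.0875 0.0889]
-0.04 171 [0.0834 0.0849 0.0863]
-0.02 262 [0.0807 0.0822 0.0838]
0 273 [0.0782 0.0798 0.0811]
0.02 294 [0.0751 0.0768 0.0783]
0.04 293 [0.0726 0.0744 0.0758]
0.06 280 [0.0701 0.0718 0.0733]
```

View pics/scene4c.png

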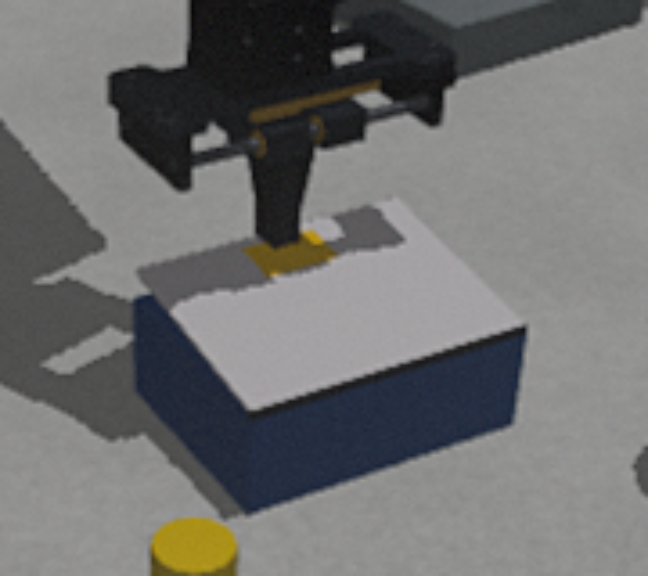

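```bash
python3 - <<'E'
from h import *
p,d=snap("scene")
Q=case(cloud("scene",d)); g=p.astype(int)
for v in range(160,190,2): print(v,[(tuple(Q[v,u].round(3)),tuple(g[v,u])) for u in (344,348)])
m=(abs(Q[...,1])<.08)&(Q[...,2]>.075)&(Q[...,2]<.1)&(g.min(-1)>70)&(Q[...,0]<0)
print("edge x",np.percentile(Q[m][:,0],[0,1,5]))
t,d=snap("top"); Q=case(cloud("top",d)); 
m=(abs(abs(Q[...,1])-.07)<.012)&(Q[...,2]>.075)&(Q[...,2]<.1)
print("top edge",m.sum(),np.percentile(Q[m][:,0],[0,1,5]) if m.sum() else "")
print(case(bot.read_state()["position"]))
E
```

```text
160 [((np.float64(-0.054), np.float64(-0.014), np.float64(0.134)), (np.int64(32), np.int64(30), np.int64(31))), ((np.float64(-0.047), np.float64(-0.008), np.float64(0.136)), (np.int64(32), np.int64(34), np.int64(34)))]
162 [((np.float64(-0.05), np.float64(-0.016), np.float64(0.132)), (np.int64(30), np.int64(29), np.int64(29))), ((np.float64(-0.049), np.float64(-0.007), np.float64(0.13)), (np.int64(30), np.int64(31), np.int64(31)))]
164 [((np.float64(-0.053), np.float64(-0.014), np.float64(0.125)), (np.int64(22), np.int64(28), np.int64(26))), ((np.float64(-0.048), np.float64(-0.007), np.float64(0.126)), (np.int64(31), np.int64(31), np.int64(28)))]
166 [((np.float64(-0.056), np.float64(-0.012), np.float64(0.118)), (np.int64(30), np.int64(30), np.int64(33))), ((np.float64(-0.052), np.float64(-0.005), np.float64(0.119)), (np.int64(32), np.int64(31), np.int64(33)))]
168 [((np.float64(-0.058), np.float64(-0.011), np.float64(0.113)), (np.int64(30), np.int64(33), np.int64(29))), ((np.float64(-0.052), np.float64(-0.004), np.float64(0.113)), (np.int64(29), np.int64(28), np.int64(30)))]
170 [((
[... 1622 characters left out ...]
.int64(27))), ((np.float64(-0.037), np.float64(-0.012), np.float64(0.085)), (np.int64(99), np.int64(79), np.int64(26)))]
186 [((np.float64(-0.031), np.float64(-0.025), np.float64(0.086)), (np.int64(93), np.int64(76), np.int64(31))), ((np.float64(-0.031), np.float64(-0.015), np.float64(0.083)), (np.int64(139), np.int64(132), np.int64(121)))]
188 [((np.float64(-0.029), np.float64(-0.026), np.float64(0.083)), (np.int64(125), np.int64(124), np.int64(127))), ((np.float64(-0.024), np.float64(-0.02), np.float64(0.084)), (np.int64(165), np.int64(161), np.int64(166)))]
edge x [-0.07063042 -0.06870991 -0.06545468]
top edge 424 [-0.011898   -0.00967567 -0.00666489]
[-0.05871596 -0.00099973  0.06856902]
```

State says the tip is at 0.068, but the picture puts the flap surface at 0.087 there. The closed fingers pass over the yellow tab without loading the panel. I'll lift and press on the panel to one side of the tab.

Emit:
move_arm(increments=[{"xyz":[0,0,-10],"roll":0,"grip":0},{"xyz":[0,0,-20],"roll":0,"grip":0},{"xyz":[0,0,-10],"roll":0,"grip":0},{"xyz":[0,0,0],"roll":0,"grip":0}])

```text
time_s: 44.68
position: [0.4313, 0.1893, 0.1103]
tcp_rot: [[-0.996, 0.091, 0.004], [0.091, 0.996, 0.001], [-0.004, 0.001, -1.0]]
force: [-0.3, 0.3, -0.8]
opening: 0.005
grasp_force: 0.0
```

Emit:
move_arm(increments=[{"xyz":[0,35,0],"roll":0,"grip":0},{"xyz":[0,33,0],"roll":0,"grip":0},{"xyz":[0,0,0],"roll":0,"grip":0},{"xyz":[0,0,0],"roll":0,"grip":0}])

```text
time_s: 45.02
position: [0.4357, 0.2577, 0.108]
tcp_rot: [[-0.996, 0.088, -0.0], [0.088, 0.996, -0.0], [0.0, -0.0, -1.0]]
force: [-0.5, -0.6, -0.7]
opening: 0.004
grasp_force: 0.0
```

```bash
python3 - <<'E'
from h import *
p,d=snap("scene")
cv2.imwrite("pics/scene5c.png",cv2.resize(p[110:270,270:450,::-1],None,fx=3.6,fy=3.6))
Q=case(cloud("scene",d))
for x in(-.06,-.03,0,.03,.06):
    m=(abs(Q[...,0]-x)<.006)&(np.abs(Q[...,1]+.065)<.02)&(Q[...,2]>.03)&(Q[...,2]<.12)&(p.min(-1)>80); print(x,m.sum(),np.percentile(Q[m][:,2],[10,50,90]).round(4) if m.sum() else "")
print(case(bot.read_state()["position"]))
E
```

```text
-0.06 67 [0.0858 0.0872 0.0892]
-0.03 70 [0.0819 0.0834 0.085 ]
0 75 [0.0781 0.0796 0.081 ]
0.03 74 [0.0739 0.0757 0.0772]
0.06 77 [0.0702 0.0716 0.0733]
[-0.05956701  0.06693374  0.10782721]
```

View pics/scene5c.png

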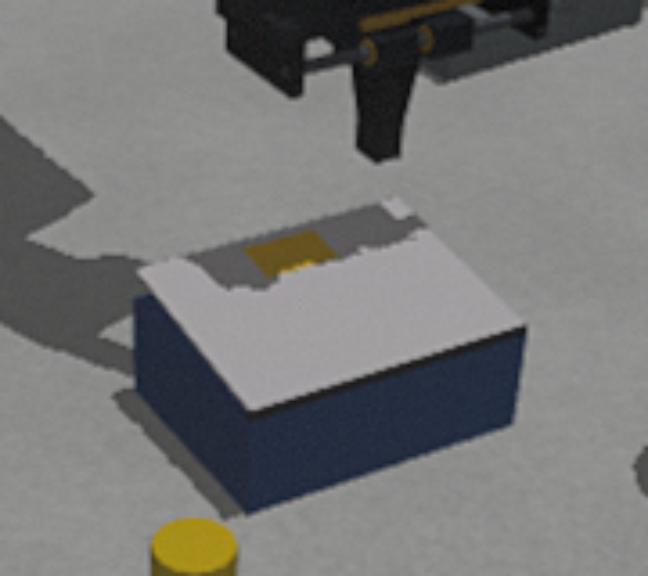

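The flap sits at about 0.13 rad, with the fingers now above the plain panel. Pressing down in steps.

Emit:
move_arm(increments=[{"xyz":[0,0,10],"roll":0,"grip":0},{"xyz":[0,0,8],"roll":0,"grip":0},{"xyz":[0,0,3],"roll":0,"grip":0},{"xyz":[0,0,3],"roll":0,"grip":0},{"xyz":[0,0,0],"roll":0,"grip":0}])

```text
time_s: 45.48
position: [0.4355, 0.2559, 0.0836]
tcp_rot: [[-0.996, 0.092, -0.002], [0.092, 0.996, -0.001], [0.002, -0.001, -1.0]]
force: [-0.6, -0.0, 0.3]
opening: 0.007
grasp_force: 0.0
```

Emit:
move_arm(increments=[{"xyz":[0,0,3],"roll":0,"grip":0},{"xyz":[0,0,0],"roll":0,"grip":0}])

```text
time_s: 45.65
position: [0.436, 0.2564, 0.0812]
tcp_rot: [[-0.996, 0.092, -0.0], [0.092, 0.996, -0.0], [0.0, -0.0, -1.0]]
force: [0.3, -0.3, -0.4]
opening: 0.005
grasp_force: 0.0
```

Emit:
move_arm(increments=[{"xyz":[0,0,3],"roll":0,"grip":0},{"xyz":[0,0,0],"roll":0,"grip":0}])

```text
time_s: 45.82
position: [0.436, 0.2566, 0.0783]
tcp_rot: [[-0.996, 0.091, -0.0], [0.091, 0.996, -0.0], [0.0, -0.0, -1.0]]
force: [-0.1, -0.8, 0.3]
opening: 0.008
grasp_force: 0.0
```

Emit:
move_arm(increments=[{"xyz":[0,0,2.5],"roll":0,"grip":0},{"xyz":[0,0,0],"roll":0,"grip":0}])

```text
time_s: 45.98
position: [0.4359, 0.2566, 0.0758]
tcp_rot: [[-0.996, 0.091, -0.0], [0.091, 0.996, -0.0], [0.0, -0.0, -1.0]]
force: [-0.4, 0.5, -0.1]
opening: 0.003
grasp_force: 0.0
```

```bash
cat >> h.py <<'E'
def flap():
    p,d=snap("scene"); Q=case(cloud("scene",d)); o=[]
    for x in(-.06,-.03,0,.03,.06):
        m=(abs(Q[...,0]-x)<.006)&(np.abs(Q[...,1])<.085)&(Q[...,2]>.03)&(Q[...,2]<.12)&(p.min(-1)>80); o.append((x,int(m.sum()),float(np.median(Q[m][:,2]).round(4))))
    print(o, case(bot.read_state()["position"]).round(4)); return p
E
python3 - <<'E'
from h import *
p=flap()
cv2.imwrite("pics/scene6c.png",cv2.resize(p[110:270,270:450,::-1],None,fx=3.6,fy=3.6))
E
```

```text
[(-0.06, 189, 0.0875), (-0.03, 238, 0.0835), (0, 285, 0.0796), (0.03, 305, 0.0755), (0.06, 295, 0.0717)] [-0.0588  0.067   0.0759]
```

View pics/scene6c.png

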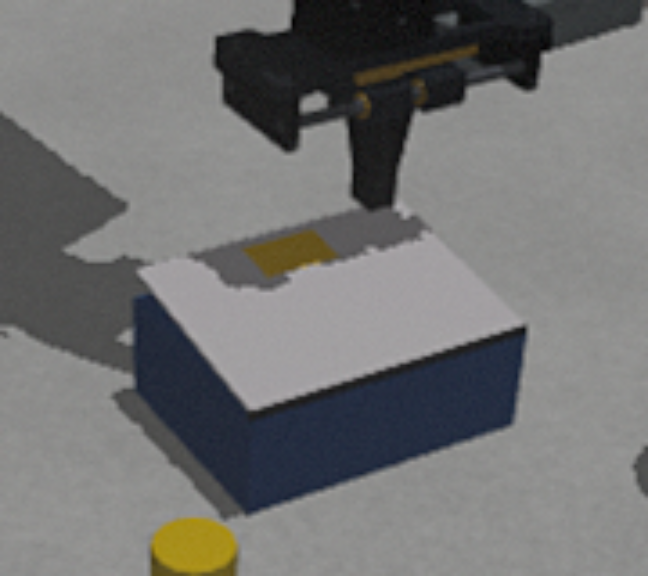

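```bash
python3 - <<'E'
from h import *
K,R,t=cam("scene"); rv=cv2.Rodrigues(R)[0]
o=np.array([.4884,.1846]);a=np.radians(-5.2);Rc=np.array([[np.cos(a),-np.sin(a)],[np.sin(a),np.cos(a)]])
def pr(c):
    w=np.r_[Rc@np.array(c[:2])+o,c[2]]; q=cv2.projectPoints(w[None],rv,t,K,None)[0].ravel(); return ((q-[270,110])*3.6).round(1)
th=.13
for n,c in dict(tip=(-.0588,.067,.0759),tipp=(-.0493,.067,.0759),tipl=(-.0493,.052,.0759),tipr=(-.0493,.082,.0759),e0=(-.067,-.0925,.0885),e1=(-.067,.0925,.0885),e67=(-.067,.067,.0885),old=(-.0492,-.001,.0685),oldtop=(-.0492,-.001,.0862),up=(-.05,.067,.1078)).items(): print(n,pr(c))
E
```

```text
tip [370.9 231.3]
tipp [379.4 238. ]
tipl [359.  243.8]
tipr [399.7 232.3]
e0 [136.6 270.4]
e1 [399.3 198.2]
e67 [365.  207.6]
old [284.6 275.4]
oldtop [285.9 250. ]
up [382.6 191.6]
```

The projection shows the closed fingertips sit about 20 mm above the reported TCP, so they haven't reached the flap yet. Continuing down while watching the force.

Emit:
move_arm(increments=[{"xyz":[0,0,4],"roll":0,"grip":0},{"xyz":[0,0,4],"roll":0,"grip":0},{"xyz":[0,0,0],"roll":0,"grip":0}])

```text
time_s: 46.28
position: [0.4355, 0.2565, 0.0673]
tcp_rot: [[-0.996, 0.091, -0.001], [0.091, 0.996, -0.0], [0.001, -0.001, -1.0]]
force: [-0.4, -0.3, 0.3]
opening: 0.007
grasp_force: 0.0
```

Emit:
move_arm(increments=[{"xyz":[0,0,3],"roll":0,"grip":0},{"xyz":[0,0,3],"roll":0,"grip":0},{"xyz":[0,0,0],"roll":0,"grip":0}])

```text
time_s: 46.53
position: [0.436, 0.2567, 0.0617]
tcp_rot: [[-0.996, 0.091, -0.0], [0.091, 0.996, 0.0], [0.0, 0.0, -1.0]]
force: [0.1, 0.2, 0.4]
opening: 0.005
grasp_force: 0.3
```

```bash
python3 - <<'E'
from h import *
flap(); print(bot.read_state()["force"])
E
```

```text
[(-0.06, 152, 0.0815), (-0.03, 230, 0.0787), (0, 269, 0.0764), (0.03, 285, 0.074), (0.06, 283, 0.0717)] [-0.0587  0.067   0.0618]
[ 0.58009877  0.35839911 -0.5501111 ]
```

Emit:
move_arm(increments=[{"xyz":[0,0,2],"roll":0,"grip":0},{"xyz":[0,0,2],"roll":0,"grip":0},{"xyz":[0,0,0],"roll":0,"grip":0}])

```text
time_s: 46.83
position: [0.4359, 0.2567, 0.0588]
tcp_rot: [[-0.996, 0.091, 0.0], [0.091, 0.996, 0.0], [0.0, 0.0, -1.0]]
force: [-1.6, -0.5, 6.9]
opening: 0.002
grasp_force: 3.6
```

Emit:
move_arm(increments=[{"xyz":[0,0,2],"roll":0,"grip":0},{"xyz":[0,0,2],"roll":0,"grip":0},{"xyz":[0,0,0],"roll":0,"grip":0}])

```text
time_s: 47.08
position: [0.4355, 0.2566, 0.0541]
tcp_rot: [[-0.996, 0.091, -0.001], [0.091, 0.996, 0.0], [0.001, -0.0, -1.0]]
force: [-0.6, 1.1, 1.3]
opening: 0.008
grasp_force: 0.6
```

```bash
python3 - <<'E'
from h import *
flap(); print(bot.read_state()["force"])
E
```

```text
[(-0.06, 125, 0.0743), (-0.03, 210, 0.0736), (0, 260, 0.0725), (0.03, 278, 0.0722), (0.06, 267, 0.0713)] [-0.0591  0.067   0.0541]
[-0.93546334  1.10383294  1.63844228]
```

Snapped past the bead (peak about 7 N, then a drop). Pressing home, then retreating.

Emit:
move_arm(increments=[{"xyz":[0,0,2],"roll":0,"grip":0},{"xyz":[0,0,2],"roll":0,"grip":0},{"xyz":[0,0,0],"roll":0,"grip":0}])

```text
time_s: 47.38
position: [0.4363, 0.2567, 0.0504]
tcp_rot: [[-0.996, 0.091, 0.0], [0.091, 0.996, 0.0], [-0.0, 0.0, -1.0]]
force: [-1.2, 0.2, 6.3]
opening: 0.004
grasp_force: 3.1
```

Emit:
move_arm(increments=[{"xyz":[0,0,-10],"roll":0,"grip":0},{"xyz":[0,0,-30],"roll":0,"grip":0},{"xyz":[0,0,-38],"roll":0,"grip":0},{"xyz":[0,0,-38],"roll":0,"grip":0},{"xyz":[0,0,-20],"roll":0,"grip":0}])

```text
time_s: 47.8
position: [0.4379, 0.2572, 0.1901]
tcp_rot: [[-0.996, 0.091, 0.006], [0.091, 0.996, 0.002], [-0.006, 0.002, -1.0]]
force: [0.9, 0.5, -0.1]
opening: 0.008
grasp_force: 0.0
```

Emit:
move_arm(increments=[{"xyz":[0,0,0],"roll":0,"grip":0},{"xyz":[0,0,0],"roll":0,"grip":0},{"xyz":[0,0,0],"roll":0,"grip":0},{"xyz":[0,0,0],"roll":0,"grip":0},{"xyz":[0,0,0],"roll":0,"grip":0}])

```text
time_s: 48.22
position: [0.435, 0.2562, 0.1845]
tcp_rot: [[-0.996, 0.091, -0.003], [0.091, 0.996, -0.001], [0.003, -0.001, -1.0]]
force: [0.8, -0.5, -0.6]
opening: 0.007
grasp_force: 0.0
```

```bash
python3 - <<'E'
from h import *
flap(); p,d=snap("top","top5");P=cloud("top",d); cans(P)
snap("scene","scene7")
E
```

```text
[(-0.06, 138, 0.071), (-0.03, 224, 0.0711), (0, 242, 0.071), (0.03, 263, 0.0709), (0.06, 264, 0.0712)] [-0.0595  0.0666  0.1846]
can [ 4.849e-01 -1.227e-01  4.854e-01 -1.238e-01  2.780e-02  9.630e-02
  5.370e+02]
can [ 4.742e-01 -1.937e-01  4.745e-01 -1.947e-01  2.790e-02  9.640e-02
  5.450e+02]
can [ 4.736e-01 -2.647e-01  4.742e-01 -2.656e-01  2.760e-02  9.640e-02
  5.560e+02]
```

View pics/scene7.png

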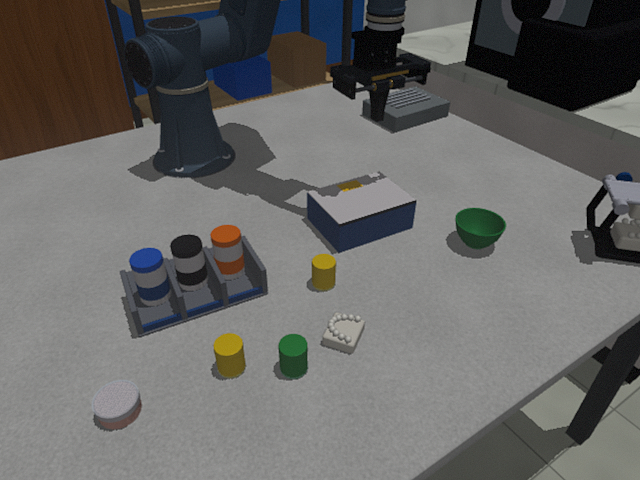

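The flap is shut flat (z = 0.071 throughout). The blue canister has shifted about 7 mm (148,275), so I'll check whether it is still moving.

Emit:
move_arm(increments=[{"xyz":[0,0,-20],"roll":0,"grip":0},{"xyz":[0,0,0],"roll":0,"grip":0},{"xyz":[0,0,0],"roll":0,"grip":0},{"xyz":[0,0,0],"roll":0,"grip":0},{"xyz":[0,0,0],"roll":0,"grip":0}])

```text
time_s: 48.78
position: [0.4355, 0.2564, 0.2053]
tcp_rot: [[-0.996, 0.091, -0.001], [0.091, 0.996, -0.0], [0.001, -0.001, -1.0]]
force: [0.3, -0.1, -0.1]
opening: 0.001
grasp_force: 0.0
```

Emit:
move_arm(increments=[{"xyz":[0,0,0],"roll":0,"grip":0},{"xyz":[0,0,0],"roll":0,"grip":0},{"xyz":[0,0,0],"roll":0,"grip":0},{"xyz":[0,0,0],"roll":0,"grip":0},{"xyz":[0,0,0],"roll":0,"grip":0}])

```text
time_s: 49.2
position: [0.436, 0.2566, 0.2059]
tcp_rot: [[-0.996, 0.091, -0.0], [0.091, 0.996, -0.0], [0.0, -0.0, -1.0]]
force: [0.4, -1.0, -1.0]
opening: 0.002
grasp_force: 0.0
```

```bash
python3 - <<'E'
from h import *
p,d=snap("top","top6");P=cloud("top",d); cans(P)
E
```

```text
can [ 4.850e-01 -1.226e-01  4.857e-01 -1.233e-01  2.730e-02  9.650e-02
  5.380e+02]
can [ 4.742e-01 -1.938e-01  4.750e-01 -1.948e-01  2.750e-02  9.640e-02
  5.420e+02]
can [ 4.735e-01 -2.645e-01  4.747e-01 -2.658e-01  2.760e-02  9.650e-02
  5.560e+02]
```

Blue is at rest 7 mm from its start, well inside the 20 mm allowed, and the other two are within 1 mm. Handing in.

```bash
python3 -c "
from rig import bot; print(bot.hand_in())"
```

```text
the job is handed in; nothing more can be done
None
```

I handed the job in, but the hand-in returned no verdict: both pink jars stand in the case, the flap is snapped shut, and the canisters are upright in the rack, black and orange within about 1 mm of their starts and blue (never handled) shifted about 7 mm, inside the 20 mm limit.

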